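# Run a batch of pipe offcuts through the clamping fixture

### The job

Run one deburring batch: move every pipe offcut from the bin to the clamping fixture, one to a slot, down on both rails; crank the jaw in until they are clamped tight, let go, then press the long start bar at its middle so both ends go fully down together without rocking, and let it spring up. Then crank the jaw back by more than 1 cm with the pipes still in place, and lay every pipe back in the bin, beside each other; leave the oil bottle, paste tin and white polishing bar alone.

Things in the scene. Friction and masses are not known exactly. Their poses are not given: they have to be found in the camera images.
- fixture: clamping fixture fixed to the bench, plate 236 x 262 x 12 mm; origin on the bench under its middle, z up. Pipes lie in it along y, one to a slot, any slot; slots at x = -78, -26, 26, 78 mm. A seated pipe's origin is at z = 22 mm. Fixed jaw: wall at the +y end, inner face at y = +100 mm, top at z = 46 mm; a pipe hard against it has its origin at y = +25 mm
- bed (a point): middle of the fixture's bed, at rail height: x 0, y +25, z 22 mm in the fixture's frame. Two support rails run along x, 26 mm wide, 60 mm to either side (y -35 and +85 mm), top at z = 22 mm; each has five tapered studs (24 mm wide at the foot, 8 mm at the top, 18 mm tall) at x = -104, -52, 0, 52, 104 mm: slots 28 mm wide below, 44 mm at the mouth
- jaw (a joint): sliding jaw at the -y end of the fixture, m: its inner face is at y = -94 mm + this value in the fixture's frame, top at z = 46 mm; it is driven only by the crank, 6.37 mm per rad, and starts between 6 and 20 mm. At 44 mm it has closed onto pipes that are against the fixed jaw; it pushes loose pipes along their slots
- crank (a joint): hand crank of the fixture, rad, turning about a vertical axis; grows clockwise seen from above, which closes the jaw; starts between 1.0 and 3.2; about 6.9 is clamped on the pipes, and it resists beyond that; turning it back opens the jaw. Stays where it is left; takes about 2 N at the knob
- crank_axis (a point): point on the crank's axis, at the height of the knob's middle (85 mm above the bench)
- crank_grip (a point): middle of the crank's upright black knob, 45 mm from the axis; the knob is 22 mm in diameter, from 63 to 105 mm above the bench, and spins freely on its pin, so a grip can keep its orientation all the way round. Under it the crank arm and a grey gearbox, up to 66 mm
- switch: long bar switch fixed to the bench in front of the fixture: grey housing 56 x 330 x 26 mm, origin on the bench under its middle, y along the bar, z up; carries a steel bar 300 mm long (along y), 26 mm wide, 12 mm thick, hinged along its rear
- bar_press (a joint): hinge of the bar, rad: 0 up at rest, 0.30 fully down at its stop (bar 9.5 mm lower at its middle); spring return, about 3 N to start and 11 N at the bottom, springs up when let go
- bar_mid (a point): middle of the top face of the bar, 52 mm above the bench when up; off-centre pressing makes the bar rock about this middle (springy, about 0.7 mrad per N and cm off centre)
- bar_left (a point): top face of the bar near its +y end, 145 mm from the middle; 52 mm above the bench when up
- bar_right (a point): top face of the bar near its -y end, 145 mm from the middle; 52 mm above the bench when up
- bar_rock (a joint): how far the bar rocks, rad; 0 = both ends level, positive = +y end higher; it springs level when let go
- bin: loose steel bin, 244 x 200 mm outside, walls 34 mm high and 5 mm thick, origin on the bench under its middle, z up. Floor at z = 5 mm with five ribs along y, 7 mm high (top at z = 12 mm), that leave four 26 mm lanes at x = -78, -26, 26, 78 mm; at most one pipe to a lane, along y
- pipe_1: piece of round steel pipe, 22 mm thick and 150 mm long, lying down, about 0.16 kg; origin at the middle of its length on its underside (axis 11 mm higher), its y axis along the pipe. None for good if absent from this start (2 to 4 are present)
- pipe_2: piece of round steel pipe, 22 mm thick and 150 mm long, lying down, about 0.16 kg; origin at the middle of its length on its underside (axis 11 mm higher), its y axis along the pipe. None for good if absent from this start (2 to 4 are present)
- pipe_3: piece of round steel pipe, 22 mm thick and 150 mm long, lying down, about 0.16 kg; origin at the middle of its length on its underside (axis 11 mm higher), its y axis along the pipe. None for good if absent from this start (2 to 4 are present)
- pipe_4: piece of round steel pipe, 22 mm thick and 150 mm long, lying down, about 0.16 kg; origin at the middle of its length on its underside (axis 11 mm higher), its y axis along the pipe. None for good if absent from this start (2 to 4 are present)
- oil_bottle: squeeze bottle, 52 mm wide, 166 mm tall, a bystander; origin under its middle
- paste_tin: round tin, 67 mm wide, 27 mm tall, a bystander; origin under its middle
- compound_white: white polishing bar, 46 x 100 x 41 mm, a bystander; origin under its middle

How it is judged:
By the outcome, as a careful person would: the job done as asked, in the order asked, and still so for the second after the job is handed in, with the robot touching nothing.
Of pipe_1, pipe_2, pipe_3, pipe_4 only 2 to 4 are there at a start; the rules pass over those that are not, and their reading is None.
At some moment in a run one of bin may be knocked a few centimetres aside while the robot is not near it.
Once in a run the grip may slacken for a moment while it holds something.
It also fails if it takes over 210 s, if anything falls off the work surface, if the arm or the gripper's body presses on something with over 40 N, if the wrist force passes 120 N, or if a joint passes its speed limit or range.

### The arm

A 7-joint arm with a two-finger parallel gripper is mounted at the origin on a cart in front of the work surface, level with it; the furniture and walls round the work are solid. World frame = base frame: x ahead of the robot, y to its left, z up, the work surface at z = 0. Lengths are in m, angles in rad, forces in N, time in s.
With the tool pointing down it reaches from about 0.4 to 0.85 m from the base axis. Payload 10.4 kg.
Tool frame: the origin (TCP) lies where the fingers leave the gripper's body, on its centre line; the fingertips stand 70 mm ahead of it and the grasp point (between the pads) lies ahead of it (ctrl.grip_point_offset is the z of the grasp point in the tool frame, in m); z points along the fingers, y is the line along which they close (so a half turn about z gives the same grasp; the last joint's range is limited). The gripper opens to 87 mm and grips with 3 to 60 N. Pads are 19 mm wide; open, the fingers measure 117 mm over their backs; the gripper's body (75 mm by 190 mm) begins 51 mm behind the grasp point.
Start: joints at [1.225, 0.332, -0.065, 1.46, 0.022, 1.35, -0.088], TCP at [0.198, -0.593, 0.292] pointing down, gripper open.
Joint ranges: [-2.6, 2.6], [-0.5, 2.12], [-1.47, 1.34], [0.16, 2.42], [-1.27, 4.41], [0.06, 2.06], [-2.6, 2.6]. Speed limits (rad/s): [2.22, 2.22, 2.79, 2.79, 3.14, 3.14, 3.14].

### API

Orientations are given as a 3x3 rotation matrix whose columns are the frame's x, y, z axes.
In Python, from cell import ctrl gives the robot as it stands.
- The arm moves only by the tool move_arm, never from a script. Its argument "motion" is a list of rows, each a list of 2 entries, a list of its own where there are three numbers: the shift along the tool's x, y, z in cm, then the turn about the tool's z in degrees. In form: [[[x, y, z], yaw], ...]. A call has 1 to 8 rows; each row is the pose to reach, as a shift and turn from the pose commanded when the call began, along the tool's axes at that moment; what a row does not reach only later rows make up. A row lasts 1/10 s, in which the tool goes at most 50 mm and 8.59 degrees, less where a joint would pass 70% of its speed; a pose out of reach is approached as far as the arm can. A call with a gripper value outside its range is refused whole. "fingers" is the closure, from 0 (fully open) to 1 (shut), set as the call begins (left out, the last holds). The fingers move at their own pace and stop on an object; "force" is the grip in N (left out, the last holds). Time passes only in rows, so rows that repeat a pose let the fingers close. It gives the time, the measured TCP pose, the force, the opening and the grip force at its end, in the units of the state.
- ctrl.state(): the state, without advancing time (a new reading comes with each control period).
- ctrl.grab_frame(name): name is "scene" or "top" or "wrist"; returns the picture (420x560x3 uint8, blue, green, red); there is no depth.
- ctrl.get_calibration(name): a dict with "camera_matrix" (3x3 intrinsics, pixels), "R" (3x3) and "t" (3): a world point X has camera coordinates R X + t. Camera axes: x right, y down, z forward; pixel columns grow to the right and rows downward; lengths in m; the calibration is good to about 2 mm. A picture is of the moment at which its call begins: read the wrist's pose just before it. get_calibration takes no time and is no camera call; for the wrist camera it gives the pose at the moment of the call.
- ctrl.sign_off(): hands the job in; it is judged then, once.
The state is a dict: "t": time; "joints": joint angles; "qd": joint speeds; "tau": joint torques, N m; "ee_pos": TCP position; "ee_rot": TCP orientation; "wrist_force": force on the tool from outside, world axes, zero at the start; "ft_torque": the same for the moment, N m; "finger_gap": finger opening in m; "gripper_force": force on a finger pad.
Only numpy, scipy, OpenCV 4.12 (cv2) and the standard library are available. Lean on these libraries where they do the work, as an engineer would, in place of code of your own. Each camera call takes 0.05 s, during which the arm holds its last target. There are 200 camera calls.

## Working session

There is one attempt and no reset: what is moved stays moved. The work goes in short steps, Python scripts to look and compute and a tool call to move; the robot and the scene stay as the last step left them, time stands still between calls to the robot, and variables do not carry over. Pictures are saved under pics/ and viewed, at most 14 in all, crops included, and the job is handed in when it is done.

Besides the shell and the picture viewer there is one more tool, called after "Call:" by a JSON object that holds its "fn" and its "kwargs". move_arm: Moves the arm, as the interface text tells. Its arguments: {"type":"object","properties":{"motion":{"type":"array","items":{"type":"array"}},"fingers":{"type":"number"},"force":{"type":"number"}},"required":["motion"]}

```bash
ls; mkdir -p pics; python3 - <<'E'
from cell import ctrl
import cv2,numpy as np
s=ctrl.state();print(s['t'],s['ee_pos'],s['ee_rot'],s['finger_gap'],ctrl.grip_point_offset)
for n in('top','scene'):
    cv2.imwrite(f'pics/{n}0.png',ctrl.grab_frame(n)); c=ctrl.get_calibration(n);print(n,c)
E
```

```text
pics
0.0 [ 0.19819863 -0.5924375   0.29145672] [[ 9.48330110e-01  3.17285005e-01 -4.76506010e-04]
 [ 3.17285361e-01 -9.48329197e-01  1.31671142e-03]
 [-3.41117729e-05 -1.39986547e-03 -9.99999020e-01]] 0.08714991471719111 0.051
top {'camera_matrix': array([[387.49712905,   0.        , 273.20504236],
       [  0.        , 387.49712905, 215.85571607],
       [  0.        ,   0.        ,   1.        ]]), 'R': array([[ 0.0081655 , -0.99995357, -0.00511663],
       [-0.98280983, -0.00708152, -0.18448491],
       [ 0.18444011,  0.00653508, -0.98282203]]), 't': array([-0.08891175,  0.48307146,  1.07819116])}
scene {'camera_matrix': array([[421.79167561,   0.        , 272.64552353],
       [  0.        , 421.79167561, 203.50883961],
       [  0.        ,   0.        ,   1.        ]]), 'R': array([[-0.89512033, -0.44569604, -0.01070707],
       [-0.26955918,  0.56019012, -0.78327829],
       [ 0.35510203, -0.69824213, -0.62157902]]), 't': array([0.40805276, 0.23633407, 1.20539096])}
```

View pics/top0.png

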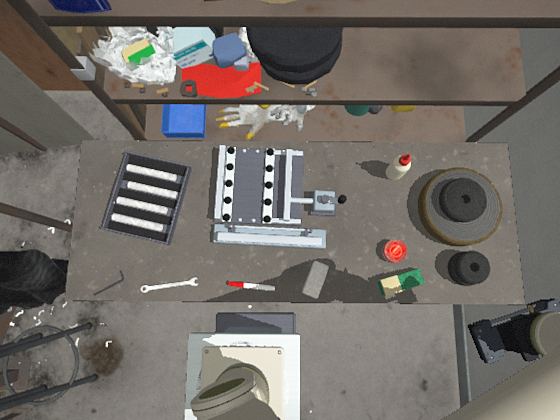

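View pics/scene0.png

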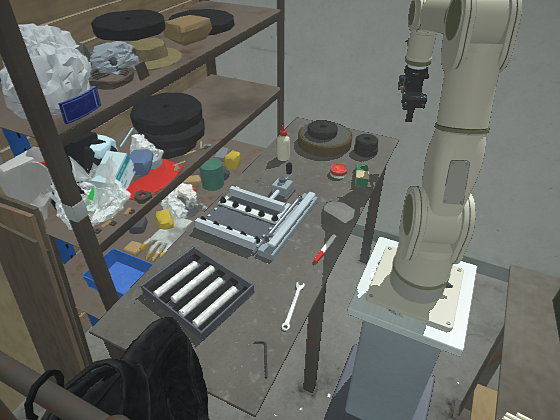

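The top view shows four pipes in the bin (around pixel (148,195)), the fixture at (262,185), the switch bar at (270,236), and the crank knob at (342,199). Next I'll measure these.

```bash
cat > h.py <<'E'
from cell import ctrl
import cv2,numpy as np
def ray(n,uv,z,c=None):
    c=c or ctrl.get_calibration(n); R,t=c['R'],c['t']
    o=-R.T@t; d=R.T@np.linalg.inv(c['camera_matrix'])@np.array([uv[0],uv[1],1.]); return o+d*(z-o[2])/d[2]
def blobs(m,lo,hi):
    cs,_=cv2.findContours(m.astype(np.uint8)*255,cv2.RETR_EXTERNAL,cv2.CHAIN_APPROX_NONE)
    return [c for c in cs if lo<=cv2.contourArea(c)<=hi]
E
python3 - <<'E'
from h import *
im=cv2.imread('pics/top0.png').astype(int);c=ctrl.get_calibration('top')
H=cv2.cvtColor(im.astype(np.uint8),cv2.COLOR_BGR2HSV)
m=(im.min(2)>150); m[:,200:]=0;m[:140]=0;m[245:]=0; m[:,:100]=0
for b in blobs(m,150,3000):
    r=cv2.minAreaRect(b);P=cv2.boxPoints(r);W=np.array([ray('top',p,.026,c)[:2] for p in P]);
    e=W-W.mean(0);u=np.linalg.svd(e)[2][0]; u=u*np.sign(u[1])
    print('pipe',r,ray('top',r[0],.028,c).round(4),'yaw of y axis',np.degrees(np.arctan2(-u[0],u[1])).round(1))
d=(im.max(2)<45);d[:140]=0;d[235:]=0;d[:,:210]=0;d[:,360:]=0
for b in blobs(d,15,200):
    M=cv2.moments(b);p=(M['m10']/M['m00'],M['m01']/M['m00']);print('dark',np.round(p,1),M['m00'],ray('top',p,.04,c).round(4),ray('top',p,.105,c).round(4)[:2])
cv2.imwrite('pics/cr.png',np.vstack([cv2.resize(im[135:255,95:255].astype(np.uint8),None,fx=2.4,fy=2.4,interpolation=cv2.INTER_CUBIC),cv2.resize(im[135:255,205:365].astype(np.uint8),None,fx=2.4,fy=2.4,interpolation=cv2.INTER_CUBIC)]))
E
```

```text
pipe ((136.75279235839844, 221.9044647216797), (52.39226531982422, 7.4203643798828125), 12.994616508483887) [0.4659 0.3157 0.028 ] yaw of y axis -12.6
pipe ((141.52078247070312, 204.9079132080078), (51.950103759765625, 7.457404136657715), 12.724355697631836) [0.5171 0.3053 0.028 ] yaw of y axis -12.5
pipe ((151.811767578125, 189.3470458984375), (50.76173400878906, 7.050240516662598), 12.528807640075684) [0.5648 0.2779 0.028 ] yaw of y axis -12.4
pipe ((151.1039581298828, 172.0395965576172), (51.19492721557617, 6.828086853027344), 12.72435474395752) [0.6184 0.2836 0.028 ] yaw of y axis -12.7
dark [266.6 218.6] 22.0 [ 0.4764 -0.0659  0.04  ] [ 0.4647 -0.0675]
dark [225.6 216.8] 23.5 [0.4808 0.0533 0.04  ] [0.4688 0.0447]
dark [267.5 201.5] 23.5 [ 0.5272 -0.068   0.04  ] [ 0.5125 -0.0694]
dark [227.2 199.7] 23.0 [0.5318 0.0504 0.04  ] [0.5168 0.042 ]
dark [340.3 199.9] 18.0 [ 0.5335 -0.2814  0.04  ] [ 0.5185 -0.2703]
dark [268.  184.5] 22.5 [ 0.5787 -0.0691  0.04  ] [ 0.5609 -0.0705]
dark [228.4 183. ] 22.5 [0.5825 0.0483 0.04  ] [0.5645 0.0401]
dark [268.6 168.2] 21.0 [ 0.6289 -0.0703  0.04  ] [ 0.6082 -0.0716]
dark [229.4 166.4] 22.0 [0.6337 0.0467 0.04  ] [0.6128 0.0386]
dark [269.7 151.5] 21.0 [ 0.6812 -0.0729  0.04  ] [ 0.6574 -0.0741]
dark [230.4 150.3] 20.5 [0.6844 0.0451 0.04  ] [0.6605 0.037 ]
```

View pics/cr.png

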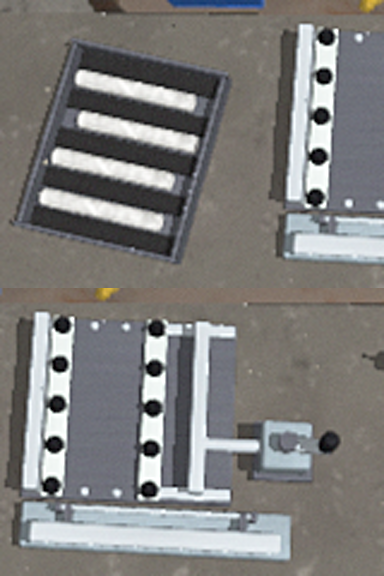

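```bash
cat >> h.py <<'E'
def plan(*tg):
    """tg: (x,y,z of TCP, angle of tool y deg) ; prints rows relative to the current pose"""
    s=ctrl.state();R=s['ee_rot'];p=s['ee_pos'];a0=np.degrees(np.arctan2(R[1,1],R[0,1]))
    print('t',round(s['t'],2),'p',p.round(4),'a',a0.round(2),'gap',round(s['finger_gap'],4),'F',s['wrist_force'].round(1))
    for x,y,z,a in tg:
        dy=-((a-a0+180)%360-180)
        d=R.T@(np.array([x,y,z])-p)*100;print([list(d.round(2)),round(dy,1)],'dist',np.linalg.norm(d).round(1))
E
python3 - <<'E'
from h import *
plan((.40,-.33,.36,-35),(.52,-.03,.36,-2))
E
```

```text
t 0.1 p [ 0.1982 -0.5925  0.2915] a -71.5 gap 0.0865 F [-0.9 -0.2 -0.3]
[[np.float64(27.47), np.float64(-18.5), np.float64(-6.82)], np.float64(-36.5)] dist 33.8
[[np.float64(48.36), np.float64(-43.14), np.float64(-6.79)], np.float64(-69.5)] dist 65.2
```

Call:
{"fn": "move_arm", "kwargs": {"motion": [[[27.5, -18.5, -6.8], -36.5], [[27.5, -18.5, -6.8], -36.5], [[27.5, -18.5, -6.8], -36.5], [[27.5, -18.5, -6.8], -36.5], [[27.5, -18.5, -6.8], -36.5], [[27.5, -18.5, -6.8], -36.5], [[27.5, -18.5, -6.8], -36.5], [[27.5, -18.5, -6.8], -36.5]], "fingers": 0.55, "force": 40}}

```text
t: 0.9
ee_pos: [0.4042, -0.325, 0.3615]
ee_rot: [[0.566, 0.824, 0.003], [0.824, -0.566, 0.0], [0.002, 0.002, -1.0]]
wrist_force: [0.3, 0.4, 0.3]
finger_gap: 0.04
gripper_force: 0.0
```

```bash
python3 - <<'E'
from h import *
plan((.52,-.03,.36,-2))
E
```

```text
t 0.9 p [ 0.4042 -0.325   0.3615] a -34.5 gap 0.04 F [0.3 0.4 0.3]
[[np.float64(30.87), np.float64(-7.17), np.float64(0.18)], np.float64(-32.5)] dist 31.7
```

Call:
{"fn": "move_arm", "kwargs": {"motion": [[[30.9, -7.2, 0], -32.5], [[30.9, -7.2, 0], -32.5], [[30.9, -7.2, 0], -32.5], [[30.9, -7.2, 0], -32.5], [[30.9, -7.2, 0], -32.5], [[30.9, -7.2, 0], -32.5], [[30.9, -7.2, 0], -32.5], [[30.9, -7.2, 0], -32.5]]}}

```text
t: 1.7
ee_pos: [0.5191, -0.0329, 0.3598]
ee_rot: [[0.039, 0.999, -0.0], [0.999, -0.039, 0.001], [0.001, -0.001, -1.0]]
wrist_force: [-0.2, -0.2, 0.0]
finger_gap: 0.0392
gripper_force: 0.0
```

```bash
python3 - <<'E'
from h import *
plan()
c=ctrl.get_calibration('wrist');print(c, -c['R'].T@c['t'])
cv2.imwrite('pics/w1.png',ctrl.grab_frame('wrist'))
np.savez('w1.npz',**c)
E
```

```text
t 1.7 p [ 0.5191 -0.0329  0.3598] a -2.23 gap 0.0392 F [-0.2 -0.2  0. ]
{'camera_matrix': array([[338.88521097,   0.        , 272.47435448],
       [  0.        , 338.88521097, 207.79380031],
       [  0.        ,   0.        ,   1.        ]]), 'R': array([[ 0.99926645, -0.0382796 , -0.00111196],
       [-0.03650226, -0.96084862,  0.2746589 ],
       [-0.01158226, -0.27441683, -0.96154108]]), 't': array([-0.51959542, -0.06446111,  0.45245346])} [0.52210173 0.04233358 0.45217964]
```

View pics/w1.png

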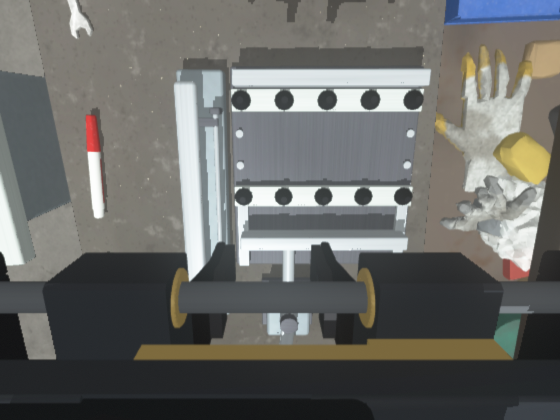

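The wrist view shows both rails with five studs each, in rows at about 100 and 196.

```bash
python3 - <<'E'
from h import *
def fit(n,im,c,zs,roi,th=35,lo=15,hi=500):
    d=(im.max(2)<th);k=np.zeros_like(d);k[roi[0]:roi[1],roi[2]:roi[3]]=1;d&=k
    pts=[]
    for b in blobs(d,lo,hi):
        (x,y),r=cv2.minEnclosingCircle(b);M=cv2.moments(b);pts.append((M['m10']/M['m00'],M['m01']/M['m00']))
    pts=np.array(pts);pts=pts[np.argsort(pts[:,0 if n=='wrist' else 1])]
    print(n,len(pts),pts.round(0).tolist())
    return pts
def solve(n,pts,c,ax):
    for z in(.022,.026,.03,.04):
        W=np.array([ray(n,p,z,c)[:2] for p in pts])
        hi=W[W[:,1]>-.01];lo=W[W[:,1]<-.01];hi=hi[hi[:,0].argsort()];lo=lo[lo[:,0].argsort()]
        X=np.array([-104,-52,0,52,104])/1e3
        F=np.vstack([np.c_[X,np.full(5,.085)],np.c_[X,np.full(5,-.035)]]);Q=np.vstack([hi,lo])
        A=F-F.mean(0);B=Q-Q.mean(0);a=np.arctan2((A[:,0]*B[:,1]-A[:,1]*B[:,0]).sum(),(A*B).sum())
        R=np.array([[np.cos(a),-np.sin(a)],[np.sin(a),np.cos(a)]]);s=(B*(A@R.T)).sum()/(A**2).sum()
        print(n,z,'bed',Q.mean(0).round(4),'yaw',np.degrees(a).round(2),'scale',s.round(4),'res',np.abs(B-s*A@R.T).max().round(4))
w=cv2.imread('pics/w1.png');c=dict(np.load('w1.npz'))
p=fit('wrist',w,c,0,(80,215,228,430),40,60);solve('wrist',p,c,0)
t=cv2.imread('pics/top0.png');ct=ctrl.get_calibration('top')
p=fit('top',t,ct,0,(140,235,210,280),45);solve('top',p,ct,1)
E
```

```text
Traceback (most recent call last):
IndexError: too many indices for array: array is 1-dimensional, but 2 were indexed
```

```bash
python3 - <<'E'
from h import *
w=cv2.imread('pics/w1.png');c=dict(np.load('w1.npz'));ct=ctrl.get_calibration('top')
print(w[100,280:290].max(1),w[150,300].max(),w[100,300].max(),w[125,284].max())
k=np.zeros(w.shape[:2],bool);k[85:212,228:430]=1
def solve(n,pts,c):
    for z in(.022,.03,.04):
        W=np.array([ray(n,p,z,c)[:2] for p in pts])
        hi=W[W[:,1]>-.01];lo=W[W[:,1]<-.01];hi=hi[hi[:,0].argsort()];lo=lo[lo[:,0].argsort()]
        X=np.array([-104,-52,0,52,104])/1e3
        F=np.vstack([np.c_[X,np.full(5,.085)],np.c_[X,np.full(5,-.035)]]);Q=np.vstack([hi,lo])
        A=F-F.mean(0);B=Q-Q.mean(0);a=np.arctan2((A[:,0]*B[:,1]-A[:,1]*B[:,0]).sum(),(A*B).sum())
        R=np.array([[np.cos(a),-np.sin(a)],[np.sin(a),np.cos(a)]]);s=(B*(A@R.T)).sum()/(A**2).sum()
        print(n,z,'bed',Q.mean(0).round(4),'yaw',np.degrees(a).round(2),'scale',s.round(4),'res',np.abs(B-s*A@R.T).max().round(4))
for th in(25,45,60):
    m=((w.max(2)<th)&k).astype(np.uint8);m=cv2.morphologyEx(m,cv2.MORPH_OPEN,np.ones((7,7)))
    P=[(M['m10']/M['m00'],M['m01']/M['m00']) for M in map(cv2.moments,blobs(m,60,700))]
    print(th,len(P),np.round(P,0).tolist())
    if len(P)==10: solve('wrist',P,c);break
t=cv2.imread('pics/top0.png');d=t.max(2)<45;kk=np.zeros_like(d);kk[140:235,210:280]=1
P=[(M['m10']/M['m00'],M['m01']/M['m00']) for M in map(cv2.moments,blobs(d&kk,15,200))];print(len(P));solve('top',P,ct)
E
```

```text
[66 70 74 74 74 74 74 73 66 64] 127 248 130
25 0 []
45 0 []
60 1 [[402.0, 194.0]]
10
top 0.022 bed [ 0.5855 -0.0089] yaw -2.03 scale 0.9986 res 0.001
top 0.03 bed [ 0.5833 -0.0095] yaw -2.03 scale 0.9915 res 0.001
top 0.04 bed [ 0.5805 -0.0102] yaw -2.03 scale 0.9827 res 0.001
```

```bash
python3 - <<'E'
from h import *
w=cv2.imread('pics/w1.png');c=dict(np.load('w1.npz'))
k=np.zeros(w.shape[:2],bool);k[85:212,228:430]=1
X=np.array([-104,-52,0,52,104])/1e3
m=((w.max(2)<88)&k).astype(np.uint8);m=cv2.morphologyEx(m,cv2.MORPH_OPEN,np.ones((7,7)))
B=blobs(m,60,900);print(len(B))
P=[(M['m10']/M['m00'],M['m01']/M['m00']) for M in map(cv2.moments,B)];print(np.round(P,0).tolist(),[cv2.contourArea(b) for b in B])
for z in(.022,.03,.04):
    W=np.array([ray('wrist',p,z,c)[:2] for p in P]);hi=W[W[:,1]>-.01];lo=W[W[:,1]<-.01]
    print(z,'bed',((hi.mean(0)+lo.mean(0))/2).round(4),'span',np.ptp(hi[:,0]),np.ptp(lo[:,0]),hi.mean(0)-lo.mean(0))
E
```

```text
10
[[403.0, 196.0], [363.0, 196.0], [323.0, 196.0], [283.0, 196.0], [243.0, 196.0], [240.0, 100.0], [413.0, 99.0], [370.0, 100.0], [327.0, 100.0], [284.0, 100.0]] [190.0, 173.5, 175.0, 171.5, 170.5, 224.5, 244.5, 232.0, 228.5, 221.5]
0.022 bed [ 0.5857 -0.0069] span 0.2090097991496952 0.20852472626248703 [0.00425324 0.12002995]
0.03 bed [ 0.5845 -0.006 ] span 0.20512286857346668 0.2046468165295139 [0.00417415 0.11779777]
0.04 bed [ 0.583  -0.0049] span 0.20026420535318096 0.19979942936329764 [0.00407528 0.11500754]
```

```bash
python3 - <<'E'
from h import *
plan((.525,.235,.36,-12.6))
E
```

```text
t 1.75 p [ 0.5187 -0.0353  0.3597] a -2.4 gap 0.0388 F [-0.5 -1.7  0.1]
[[np.float64(27.04), np.float64(-0.5), np.float64(-0.02)], np.float64(10.2)] dist 27.0
```

Call:
{"fn": "move_arm", "kwargs": {"motion": [[[27, -0.5, 0], 10.2], [[27, -0.5, 0], 10.2], [[27, -0.5, 0], 10.2], [[27, -0.5, 0], 10.2], [[27, -0.5, 0], 10.2], [[27, -0.5, 0], 10.2], [[27, -0.5, 0], 10.2], [[27, -0.5, 0], 10.2]]}}

```text
t: 2.55
ee_pos: [0.5261, 0.2326, 0.3596]
ee_rot: [[0.221, 0.975, -0.001], [0.975, -0.221, -0.001], [-0.001, -0.0, -1.0]]
wrist_force: [0.6, -0.6, -0.4]
finger_gap: 0.0394
gripper_force: 0.0
```

```bash
cat >> h.py <<'E'
def pipes(z=.020,th=150,name='w',roi=(0,245,60,540)):
    c=ctrl.get_calibration('wrist');im=ctrl.grab_frame('wrist');cv2.imwrite(f'pics/{name}.png',im)
    m=im.min(2)>th;k=np.zeros_like(m);k[roi[0]:roi[1],roi[2]:roi[3]]=1
    for b in blobs(m&k,400,6000):
        r=cv2.minAreaRect(b);W=np.array([ray('wrist',p,z,c)[:2] for p in cv2.boxPoints(r)]);e=W-W.mean(0);u=np.linalg.svd(e)[2][0];u*=np.sign(u[1])
        L=np.ptp(e@u);wd=np.ptp(e@[u[1],-u[0]])
        print('px',np.round(r[0],0),'pos',W.mean(0).round(4),'L',L.round(3),'w',wd.round(3),'yaw',np.degrees(np.arctan2(-u[0],u[1])).round(2))
E
python3 - <<'E'
from h import *
plan();pipes(name='w2');plan()
E
```

```text
t 2.55 p [0.5261 0.2326 0.3596] a -12.79 gap 0.0394 F [ 0.6 -0.6 -0.4]
px [489. 211.] pos [0.7951 0.1148] L 0.145 w 0.117 yaw 3.55
px [ 98. 202.] pos [0.2926 0.2409] L 0.128 w 0.023 yaw 10.77
px [295. 122.] pos [0.5661 0.2832] L 0.153 w 0.024 yaw -12.76
px [211. 109.] pos [0.468  0.3203] L 0.157 w 0.024 yaw -12.57
px [254. 109.] pos [0.5192 0.3082] L 0.16 w 0.025 yaw -12.02
px [338. 106.] pos [0.6204 0.2901] L 0.155 w 0.024 yaw -12.79
t 2.6 p [0.5264 0.2319 0.3598] a -12.87 gap 0.0392 F [0.7 0.2 0. ]
```

View pics/w2.png

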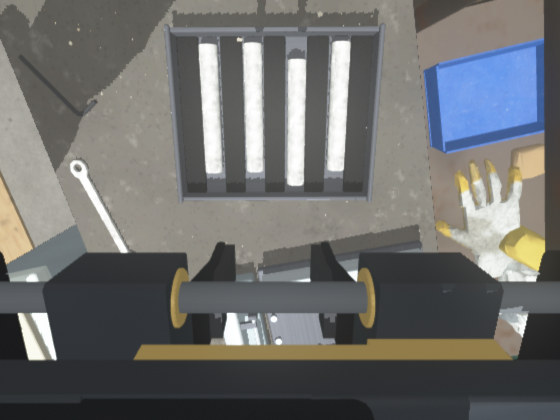

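Four pipes in the bin, at px (211,109), (254,109), (295,122) and (338,106). I'll pick the nearest one first.

```bash
python3 - <<'E'
from h import *
plan((.4675,.3185,.15,-12.6))
E
```

```text
t 2.6 p [0.5264 0.2319 0.3598] a -12.87 gap 0.0392 F [0.7 0.2 0. ]
[[np.float64(7.16), np.float64(-7.67), np.float64(20.97)], np.float64(-0.3)] dist 23.4
```

Call:
{"fn": "move_arm", "kwargs": {"motion": [[[7.2, -7.7, 21], 0], [[7.2, -7.7, 21], 0], [[7.2, -7.7, 21], 0], [[7.2, -7.7, 21], 0], [[7.2, -7.7, 21], 0], [[7.2, -7.7, 21], 0], [[7.2, -7.7, 21], 0], [[7.2, -7.7, 21], 0]]}}

```text
t: 3.4
ee_pos: [0.4683, 0.3202, 0.1521]
ee_rot: [[0.223, 0.975, 0.003], [0.975, -0.223, 0.0], [0.001, 0.003, -1.0]]
wrist_force: [-0.1, -0.4, 0.7]
finger_gap: 0.0391
gripper_force: 0.0
```

```bash
python3 - <<'E'
from h import *
plan((.4675,.3185,.084,-12.6))
E
```

```text
t 3.4 p [0.4683 0.3202 0.1521] a -12.88 gap 0.0391 F [-0.1 -0.4  0.7]
[[np.float64(-0.19), np.float64(-0.06), np.float64(6.81)], np.float64(-0.3)] dist 6.8
```

Call:
{"fn": "move_arm", "kwargs": {"motion": [[[0, 0, 4], 0], [[-0.1, 0, 6.8], 0], [[-0.1, 0, 6.8], 0], [[-0.1, 0, 6.8], 0]]}}

```text
t: 3.8
ee_pos: [0.4679, 0.3199, 0.0838]
ee_rot: [[0.222, 0.975, 0.003], [0.975, -0.222, 0.001], [0.001, 0.002, -1.0]]
wrist_force: [0.1, -0.0, 0.4]
finger_gap: 0.0392
gripper_force: 0.0
```

Call:
{"fn": "move_arm", "kwargs": {"motion": [[[0, 0, 0], 0], [[0, 0, 0], 0], [[0, 0, 0], 0], [[0, 0, 0], 0]], "fingers": 1, "force": 40}}

```text
t: 4.2
ee_pos: [0.4665, 0.3203, 0.0827]
ee_rot: [[0.22, 0.975, 0.001], [0.975, -0.22, -0.0], [0.0, 0.001, -1.0]]
wrist_force: [0.2, -2.4, 3.6]
finger_gap: 0.0217
gripper_force: 40.0
```

Call:
{"fn": "move_arm", "kwargs": {"motion": [[[0, 0, -2], 0], [[0, 0, -6], 0], [[0, 0, -9], 0], [[0, 0, -9], 0]], "force": 55}}

```text
t: 4.6
ee_pos: [0.4672, 0.322, 0.1762]
ee_rot: [[0.22, 0.976, 0.005], [0.976, -0.22, 0.003], [0.004, 0.004, -1.0]]
wrist_force: [0.3, -0.9, -2.6]
finger_gap: 0.0213
gripper_force: 55.0
```

```bash
python3 - <<'E'
from h import *
plan((.5073,-.0122,.171,-2.03),(.5073,-.0122,.125,-2.03))
E
```

```text
t 4.6 p [0.4672 0.322  0.1762] a -12.69 gap 0.0213 F [ 0.3 -0.9 -2.6]
[[np.float64(-31.72), np.float64(11.26), np.float64(0.43)], np.float64(-10.7)] dist 33.7
[[np.float64(-31.74), np.float64(11.24), np.float64(5.03)], np.float64(-10.7)] dist 34.0
```

Call:
{"fn": "move_arm", "kwargs": {"motion": [[[-31.7, 11.2, 0.4], -10.7], [[-31.7, 11.2, 0.4], -10.7], [[-31.7, 11.2, 0.4], -10.7], [[-31.7, 11.2, 0.4], -10.7], [[-31.7, 11.2, 0.4], -10.7], [[-31.7, 11.2, 0.4], -10.7], [[-31.7, 11.2, 0.4], -10.7], [[-31.7, 11.2, 0.4], -10.7]]}}

```text
t: 5.4
ee_pos: [0.5052, -0.0201, 0.1669]
ee_rot: [[0.044, 0.999, -0.002], [0.999, -0.044, -0.002], [-0.002, -0.002, -1.0]]
wrist_force: [0.0, 0.8, -1.7]
finger_gap: 0.0215
gripper_force: 55.0
```

```bash
python3 - <<'E'
from h import *
plan((.5073,-.0122,.101,-2.03))
cv2.imwrite('pics/w3.png',ctrl.grab_frame('wrist'))
E
```

```text
t 5.4 p [ 0.5052 -0.0201  0.1669] a -2.51 gap 0.0215 F [ 0.   0.8 -1.7]
[[np.float64(0.82), np.float64(0.19), np.float64(6.59)], np.float64(-0.5)] dist 6.6
```

View pics/w3.png

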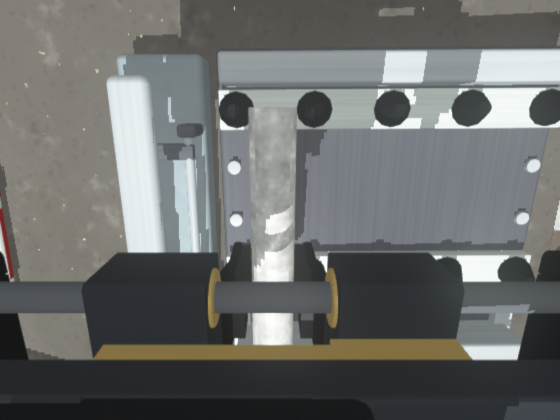

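The pipe hangs straight over the first slot (px 272,200 between the studs at 236 and 314). I'll lower it in stages.

Call:
{"fn": "move_arm", "kwargs": {"motion": [[[0.4, 0.2, 2], 0], [[0.4, 0.2, 4.5], 0], [[0.4, 0.2, 4.5], 0]]}}

```text
t: 5.75
ee_pos: [0.5054, -0.0081, 0.1202]
ee_rot: [[0.033, 0.999, -0.006], [0.999, -0.033, 0.001], [0.001, -0.006, -1.0]]
wrist_force: [-1.3, 0.6, -1.2]
finger_gap: 0.0213
gripper_force: 55.0
```

```bash
python3 - <<'E'
from h import *
plan((.5073,-.0122,.101,-2.03))
E
```

```text
t 5.75 p [ 0.5054 -0.0081  0.1202] a -1.89 gap 0.0213 F [-1.3  0.6 -1.2]
[[np.float64(-0.4), np.float64(0.22), np.float64(1.92)], np.float64(0.1)] dist 2.0
```

Call:
{"fn": "move_arm", "kwargs": {"motion": [[[-0.4, 0.2, 1.0], 0], [[-0.4, 0.2, 1.9], 0], [[-0.4, 0.2, 1.9], 0], [[-0.4, 0.2, 1.9], 0]]}}

```text
t: 6.15
ee_pos: [0.5096, -0.0134, 0.1045]
ee_rot: [[0.035, 0.999, 0.0], [0.999, -0.035, 0.0], [0.0, 0.0, -1.0]]
wrist_force: [0.2, 0.2, -1.8]
finger_gap: 0.0214
gripper_force: 55.0
```

Call:
{"fn": "move_arm", "kwargs": {"motion": [[[0, 0, 0], 0], [[0, 0, 0], 0], [[0, 0, 0], 0]], "fingers": 0.55}}

```text
t: 6.45
ee_pos: [0.5098, -0.0135, 0.1047]
ee_rot: [[0.035, 0.999, 0.001], [0.999, -0.035, -0.0], [-0.0, 0.001, -1.0]]
wrist_force: [-0.2, 0.6, -0.3]
finger_gap: 0.0358
gripper_force: 0.0
```

Call:
{"fn": "move_arm", "kwargs": {"motion": [[[0, 0, -4], 0], [[0, 0, -8], 0], [[0, 0, -8], 0]]}}

```text
t: 6.75
ee_pos: [0.512, -0.013, 0.1893]
ee_rot: [[0.035, 0.999, 0.008], [0.999, -0.035, -0.001], [-0.001, 0.008, -1.0]]
wrist_force: [0.3, -0.3, -0.1]
finger_gap: 0.0389
gripper_force: 0.0
```

```bash
python3 - <<'E'
from h import *
pipes(z=.036,name='w4',roi=(20,240,120,420))
plan((.5185,.3065,.165,-12.6),(.5185,.3065,.084,-12.6))
E
```

```text
px [183. 202.] pos [ 0.4465 -0.0024] L 0.06 w 0.016 yaw -1.46
px [138. 165.] pos [0.4167 0.024 ] L 0.113 w 0.028 yaw -3.73
px [175. 101.] pos [0.449  0.0702] L 0.04 w 0.014 yaw -1.54
t 6.8 p [ 0.511  -0.0135  0.1869] a -2.02 gap 0.0389 F [-0.3 -0.7 -0.8]
[[np.float64(32.01), np.float64(-0.38), np.float64(2.15)], np.float64(10.6)] dist 32.1
[[np.float64(32.01), np.float64(-0.42), np.float64(10.25)], np.float64(10.6)] dist 33.6
```

View pics/w4.png

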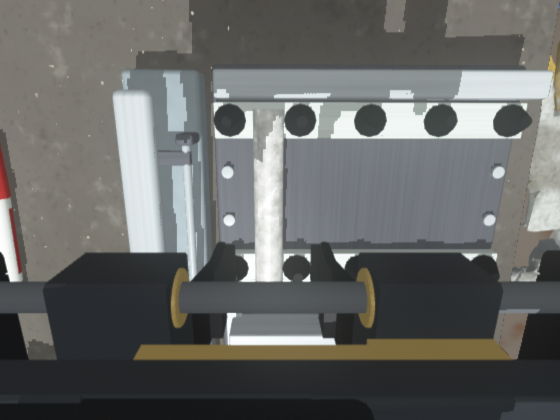

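Call:
{"fn": "move_arm", "kwargs": {"motion": [[[32, -0.4, 2.1], 10.6], [[32, -0.4, 2.1], 10.6], [[32, -0.4, 2.1], 10.6], [[32, -0.4, 2.1], 10.6], [[32, -0.4, 2.1], 10.6], [[32, -0.4, 2.1], 10.6], [[32, -0.4, 2.1], 10.6], [[32, -0.4, 2.1], 10.6]]}}

```text
t: 7.6
ee_pos: [0.5143, 0.3113, 0.162]
ee_rot: [[0.212, 0.977, -0.002], [0.977, -0.212, 0.002], [0.002, -0.003, -1.0]]
wrist_force: [-0.5, -0.6, 1.1]
finger_gap: 0.039
gripper_force: 0.0
```

Call:
{"fn": "move_arm", "kwargs": {"motion": [[[0, 0, 3], 0], [[0, 0, 3], 0], [[0, 0, 3], 0]]}}

```text
t: 7.9
ee_pos: [0.5165, 0.3054, 0.1327]
ee_rot: [[0.219, 0.976, -0.002], [0.976, -0.219, -0.001], [-0.002, -0.001, -1.0]]
wrist_force: [-0.8, 0.9, 0.4]
finger_gap: 0.0392
gripper_force: 0.0
```

```bash
python3 - <<'E'
from h import *
plan((.5185,.3065,.084,-12.6))
E
```

```text
t 7.9 p [0.5165 0.3054 0.1327] a -12.65 gap 0.0392 F [-0.8  0.9  0.4]
[[np.float64(0.16), np.float64(0.18), np.float64(4.87)], np.float64(-0.0)] dist 4.9
```

Call:
{"fn": "move_arm", "kwargs": {"motion": [[[0.1, 0.15, 3], 0], [[0.1, 0.15, 4.85], 0], [[0.1, 0.15, 4.85], 0], [[0.1, 0.15, 4.85], 0]]}}

```text
t: 8.3
ee_pos: [0.5184, 0.3069, 0.0851]
ee_rot: [[0.219, 0.976, -0.0], [0.976, -0.219, -0.0], [-0.0, -0.0, -1.0]]
wrist_force: [0.8, 1.2, 0.2]
finger_gap: 0.0392
gripper_force: 0.0
```

Call:
{"fn": "move_arm", "kwargs": {"motion": [[[0, 0, 0], 0], [[0, 0, 0], 0], [[0, 0, 0], 0], [[0, 0, 0], 0]], "fingers": 1, "force": 50}}

```text
t: 8.7
ee_pos: [0.5186, 0.3071, 0.0851]
ee_rot: [[0.218, 0.976, 0.001], [0.976, -0.218, -0.0], [0.0, 0.001, -1.0]]
wrist_force: [-0.7, -0.2, 2.8]
finger_gap: 0.0216
gripper_force: 50.0
```

Call:
{"fn": "move_arm", "kwargs": {"motion": [[[0, 0, -2], 0], [[0, 0, -6], 0], [[0, 0, -9], 0], [[0, 0, -9], 0], [[0, 0, -9], 0]]}}

```text
t: 9.2
ee_pos: [0.5185, 0.3069, 0.1748]
ee_rot: [[0.218, 0.976, 0.001], [0.976, -0.218, -0.0], [-0.0, 0.001, -1.0]]
wrist_force: [0.1, 0.3, -2.4]
finger_gap: 0.0214
gripper_force: 50.0
```

```bash
python3 - <<'E'
from h import *
plan((.5593,-.0141,.171,-2.03))
E
```

```text
t 9.2 p [0.5185 0.3069 0.1748] a -12.61 gap 0.0214 F [ 0.1  0.3 -2.4]
[[np.float64(-30.44), np.float64(11.0), np.float64(0.39)], np.float64(-10.6)] dist 32.4
```

Call:
{"fn": "move_arm", "kwargs": {"motion": [[[-30.4, 11, 0.4], -10.6], [[-30.4, 11, 0.4], -10.6], [[-30.4, 11, 0.4], -10.6], [[-30.4, 11, 0.4], -10.6], [[-30.4, 11, 0.4], -10.6], [[-30.4, 11, 0.4], -10.6], [[-30.4, 11, 0.4], -10.6], [[-30.4, 11, 0.4], -10.6]]}}

```text
t: 10.0
ee_pos: [0.5588, -0.0192, 0.1686]
ee_rot: [[0.042, 0.999, -0.003], [0.999, -0.042, -0.002], [-0.002, -0.003, -1.0]]
wrist_force: [-0.5, -0.0, -1.2]
finger_gap: 0.0214
gripper_force: 50.0
```

Call:
{"fn": "move_arm", "kwargs": {"motion": [[[0, 0, 3], 0], [[0, 0, 3.5], 0], [[0, 0, 3.5], 0]]}}

```text
t: 10.3
ee_pos: [0.5582, -0.0128, 0.1342]
ee_rot: [[0.034, 0.999, -0.004], [0.999, -0.034, 0.001], [0.001, -0.004, -1.0]]
wrist_force: [0.2, 0.1, -1.4]
finger_gap: 0.0215
gripper_force: 50.0
```

```bash
python3 - <<'E'
from h import *
plan((.5593,-.0141,.103,-2.03))
E
```

```text
t 10.3 p [ 0.5582 -0.0128  0.1342] a -1.93 gap 0.0215 F [ 0.2  0.1 -1.4]
[[np.float64(-0.13), np.float64(0.13), np.float64(3.12)], np.float64(0.1)] dist 3.1
```

Call:
{"fn": "move_arm", "kwargs": {"motion": [[[-0.1, 0.1, 2], 0], [[-0.1, 0.1, 3.1], 0], [[-0.1, 0.1, 3.1], 0], [[-0.1, 0.1, 3.1], 0]]}}

```text
t: 10.7
ee_pos: [0.5605, -0.0142, 0.1053]
ee_rot: [[0.035, 0.999, 0.0], [0.999, -0.035, 0.0], [0.0, 0.0, -1.0]]
wrist_force: [-0.7, 0.4, -0.3]
finger_gap: 0.0214
gripper_force: 50.0
```

Call:
{"fn": "move_arm", "kwargs": {"motion": [[[0, 0, 0], 0], [[0, 0, 0], 0], [[0, 0, 0], 0]], "fingers": 0.55}}

```text
t: 11.0
ee_pos: [0.5607, -0.0147, 0.1054]
ee_rot: [[0.035, 0.999, 0.001], [0.999, -0.035, -0.0], [-0.0, 0.001, -1.0]]
wrist_force: [-0.2, -0.1, 1.1]
finger_gap: 0.0357
gripper_force: 0.0
```

Call:
{"fn": "move_arm", "kwargs": {"motion": [[[0, 0, -4], 0], [[0, 0, -8], 0], [[0, 0, -8], 0], [[0, 0, -8], 0]]}}

```text
t: 11.4
ee_pos: [0.5608, -0.0147, 0.1857]
ee_rot: [[0.035, 0.999, 0.002], [0.999, -0.035, -0.001], [-0.001, 0.002, -1.0]]
wrist_force: [0.2, 0.5, -0.6]
finger_gap: 0.0389
gripper_force: 0.0
```

```bash
python3 - <<'E'
from h import *
plan((.5655,.281,.165,-12.6))
E
```

```text
t 11.4 p [ 0.5608 -0.0147  0.1857] a -2.02 gap 0.0389 F [ 0.2  0.5 -0.6]
[[np.float64(29.57), np.float64(-0.58), np.float64(2.04)], np.float64(10.6)] dist 29.7
```

Call:
{"fn": "move_arm", "kwargs": {"motion": [[[29.6, -0.6, 2], 10.6], [[29.6, -0.6, 2], 10.6], [[29.6, -0.6, 2], 10.6], [[29.6, -0.6, 2], 10.6], [[29.6, -0.6, 2], 10.6], [[29.6, -0.6, 2], 10.6], [[29.6, -0.6, 2], 10.6], [[29.6, -0.6, 2], 10.6]]}}

```text
t: 12.2
ee_pos: [0.5634, 0.283, 0.163]
ee_rot: [[0.215, 0.977, -0.003], [0.977, -0.215, -0.0], [-0.001, -0.002, -1.0]]
wrist_force: [0.3, -1.0, 0.5]
finger_gap: 0.039
gripper_force: 0.0
```

Call:
{"fn": "move_arm", "kwargs": {"motion": [[[0, 0, 3], 0], [[0, 0, 3], 0], [[0, 0, 3], 0], [[0, 0, 3], 0]]}}

```text
t: 12.6
ee_pos: [0.5653, 0.2808, 0.1357]
ee_rot: [[0.219, 0.976, 0.001], [0.976, -0.219, 0.0], [0.0, 0.001, -1.0]]
wrist_force: [-0.6, -0.0, -0.1]
finger_gap: 0.039
gripper_force: 0.0
```

```bash
python3 - <<'E'
from h import *
plan((.5655,.281,.084,-12.6))
E
```

```text
t 12.6 p [0.5653 0.2808 0.1357] a -12.68 gap 0.039 F [-0.6 -0.  -0.1]
[[np.float64(0.03), np.float64(0.01), np.float64(5.17)], np.float64(-0.1)] dist 5.2
```

Call:
{"fn": "move_arm", "kwargs": {"motion": [[[0, 0, 3], 0], [[0, 0, 5.15], 0], [[0, 0, 5.15], 0], [[0, 0, 5.15], 0]]}}

```text
t: 13.0
ee_pos: [0.5653, 0.2814, 0.0842]
ee_rot: [[0.219, 0.976, 0.001], [0.976, -0.219, 0.0], [0.001, 0.001, -1.0]]
wrist_force: [-1.3, -0.3, 0.4]
finger_gap: 0.039
gripper_force: 0.0
```

Call:
{"fn": "move_arm", "kwargs": {"motion": [[[0, 0, 0], 0], [[0, 0, 0], 0], [[0, 0, 0], 0], [[0, 0, 0], 0]], "fingers": 1, "force": 50}}

```text
t: 13.4
ee_pos: [0.5651, 0.2813, 0.0837]
ee_rot: [[0.219, 0.976, 0.001], [0.976, -0.219, -0.0], [0.0, 0.001, -1.0]]
wrist_force: [0.5, -0.8, 1.9]
finger_gap: 0.0214
gripper_force: 50.0
```

Call:
{"fn": "move_arm", "kwargs": {"motion": [[[0, 0, -2], 0], [[0, 0, -6], 0], [[0, 0, -9], 0], [[0, 0, -9], 0]]}}

```text
t: 13.8
ee_pos: [0.566, 0.2827, 0.1776]
ee_rot: [[0.218, 0.976, 0.006], [0.976, -0.218, 0.003], [0.004, 0.005, -1.0]]
wrist_force: [0.2, 0.7, -2.6]
finger_gap: 0.0216
gripper_force: 50.0
```

Call:
{"fn": "move_arm", "kwargs": {"motion": [[[-28, 11, 0.3], -10.6], [[-28, 11, 0.3], -10.6], [[-28, 11, 0.3], -10.6], [[-28, 11, 0.3], -10.6], [[-28, 11, 0.3], -10.6], [[-28, 11, 0.3], -10.6], [[-28, 11, 0.3], -10.6], [[-28, 11, 0.3], -10.6]]}}

```text
t: 14.6
ee_pos: [0.6105, -0.0177, 0.169]
ee_rot: [[0.038, 0.999, -0.002], [0.999, -0.038, -0.0], [-0.0, -0.002, -1.0]]
wrist_force: [0.6, 1.3, -1.9]
finger_gap: 0.0213
gripper_force: 50.0
```

Call:
{"fn": "move_arm", "kwargs": {"motion": [[[0, 0, 3], 0], [[0, 0, 3.3], 0], [[0, 0, 3.3], 0], [[0, 0, 3.3], 0]]}}

```text
t: 15.0
ee_pos: [0.6112, -0.0148, 0.1381]
ee_rot: [[0.034, 0.999, 0.001], [0.999, -0.034, 0.0], [0.0, 0.001, -1.0]]
wrist_force: [0.9, -0.3, -1.5]
finger_gap: 0.0218
gripper_force: 50.0
```

```bash
python3 - <<'E'
from h import *
plan((.6113,-.0159,.103,-2.03))
E
```

```text
t 15.0 p [ 0.6112 -0.0148  0.1381] a -1.93 gap 0.0218 F [ 0.9 -0.3 -1.5]
[[np.float64(-0.11), np.float64(0.01), np.float64(3.51)], np.float64(0.1)] dist 3.5
```

Call:
{"fn": "move_arm", "kwargs": {"motion": [[[-0.1, 0, 2], 0], [[-0.1, 0, 3.5], 0], [[-0.1, 0, 3.5], 0], [[-0.1, 0, 3.5], 0]]}}

```text
t: 15.4
ee_pos: [0.6109, -0.0166, 0.1026]
ee_rot: [[0.035, 0.999, -0.0], [0.999, -0.035, 0.0], [0.0, -0.0, -1.0]]
wrist_force: [0.6, -0.3, -1.6]
finger_gap: 0.0215
gripper_force: 50.0
```

Call:
{"fn": "move_arm", "kwargs": {"motion": [[[0, 0, 0], 0], [[0, 0, 0], 0], [[0, 0, 0], 0]], "fingers": 0.55}}

```text
t: 15.7
ee_pos: [0.6112, -0.0168, 0.1028]
ee_rot: [[0.035, 0.999, 0.001], [0.999, -0.035, -0.0], [-0.0, 0.001, -1.0]]
wrist_force: [-0.3, -0.2, -0.1]
finger_gap: 0.0355
gripper_force: 0.0
```

Call:
{"fn": "move_arm", "kwargs": {"motion": [[[0, 0, -4], 0], [[0, 0, -8], 0], [[0, 0, -8], 0]]}}

```text
t: 16.0
ee_pos: [0.6135, -0.0161, 0.1882]
ee_rot: [[0.035, 0.999, 0.009], [0.999, -0.035, -0.0], [-0.0, 0.009, -1.0]]
wrist_force: [0.5, 0.6, -0.0]
finger_gap: 0.0392
gripper_force: 0.0
```

Call:
{"fn": "move_arm", "kwargs": {"motion": [[[30.2, -0.2, 2], 10.6], [[30.2, -0.2, 2], 10.6], [[30.2, -0.2, 2], 10.6], [[30.2, -0.2, 2], 10.6], [[30.2, -0.2, 2], 10.6], [[30.2, -0.2, 2], 10.6], [[30.2, -0.2, 2], 10.6], [[30.2, -0.2, 2], 10.6]]}}

```text
t: 16.8
ee_pos: [0.6185, 0.2875, 0.1618]
ee_rot: [[0.215, 0.977, -0.001], [0.977, -0.215, 0.001], [0.001, -0.001, -1.0]]
wrist_force: [0.3, 0.3, -0.0]
finger_gap: 0.0392
gripper_force: 0.0
```

Call:
{"fn": "move_arm", "kwargs": {"motion": [[[0, 0, 3], 0], [[0, 0, 3], 0], [[0, 0, 3], 0], [[0, 0, 3], 0]]}}

```text
t: 17.2
ee_pos: [0.6203, 0.2843, 0.1336]
ee_rot: [[0.22, 0.976, 0.001], [0.976, -0.22, 0.0], [0.001, 0.001, -1.0]]
wrist_force: [0.8, 0.2, 0.1]
finger_gap: 0.0389
gripper_force: 0.0
```

```bash
python3 - <<'E'
from h import *
plan((.62,.287,.084,-12.6))
E
```

```text
t 17.2 p [0.6203 0.2843 0.1336] a -12.69 gap 0.0389 F [0.8 0.2 0.1]
[[np.float64(0.25), np.float64(-0.09), np.float64(4.96)], np.float64(-0.1)] dist 5.0
```

Call:
{"fn": "move_arm", "kwargs": {"motion": [[[0.25, -0.1, 3], 0], [[0.25, -0.1, 4.95], 0], [[0.25, -0.1, 4.95], 0], [[0.25, -0.1, 4.95], 0]]}}

```text
t: 17.6
ee_pos: [0.6193, 0.2875, 0.0829]
ee_rot: [[0.218, 0.976, 0.0], [0.976, -0.218, -0.0], [-0.0, 0.0, -1.0]]
wrist_force: [-0.2, -0.7, 0.6]
finger_gap: 0.0389
gripper_force: 0.0
```

Call:
{"fn": "move_arm", "kwargs": {"motion": [[[0, 0, 0], 0], [[0, 0, 0], 0], [[0, 0, 0], 0], [[0, 0, 0], 0]], "fingers": 1, "force": 50}}

```text
t: 18.0
ee_pos: [0.6192, 0.2875, 0.0828]
ee_rot: [[0.218, 0.976, 0.0], [0.976, -0.218, -0.0], [-0.0, 0.0, -1.0]]
wrist_force: [0.4, -1.5, -0.6]
finger_gap: 0.0218
gripper_force: 50.0
```

Call:
{"fn": "move_arm", "kwargs": {"motion": [[[0, 0, -2], 0], [[0, 0, -6], 0], [[0, 0, -9], 0], [[0, 0, -9], 0]]}}

```text
t: 18.4
ee_pos: [0.6205, 0.2894, 0.1794]
ee_rot: [[0.218, 0.976, 0.007], [0.976, -0.218, 0.004], [0.005, 0.006, -1.0]]
wrist_force: [0.2, 0.6, -0.6]
finger_gap: 0.0219
gripper_force: 50.0
```

Call:
{"fn": "move_arm", "kwargs": {"motion": [[[-28.8, 10.9, 0.3], -10.6], [[-28.8, 10.9, 0.3], -10.6], [[-28.8, 10.9, 0.3], -10.6], [[-28.8, 10.9, 0.3], -10.6], [[-28.8, 10.9, 0.3], -10.6], [[-28.8, 10.9, 0.3], -10.6], [[-28.8, 10.9, 0.3], -10.6], [[-28.8, 10.9, 0.3], -10.6]]}}

```text
t: 19.2
ee_pos: [0.6626, -0.0201, 0.1698]
ee_rot: [[0.039, 0.999, -0.0], [0.999, -0.039, -0.001], [-0.001, -0.0, -1.0]]
wrist_force: [0.1, 0.6, -0.5]
finger_gap: 0.0214
gripper_force: 50.0
```

Call:
{"fn": "move_arm", "kwargs": {"motion": [[[0, 0, 3], 0], [[0, 0, 3.3], 0], [[0, 0, 3.3], 0], [[0, 0, 3.3], 0]]}}

```text
t: 19.6
ee_pos: [0.6629, -0.0158, 0.1379]
ee_rot: [[0.033, 0.999, 0.001], [0.999, -0.033, 0.0], [0.0, 0.001, -1.0]]
wrist_force: [-0.2, 1.3, -0.8]
finger_gap: 0.0214
gripper_force: 50.0
```

```bash
python3 - <<'E'
from h import *
plan((.6632,-.0178,.103,-2.03))
E
```

```text
t 19.6 p [ 0.6629 -0.0158  0.1379] a -1.92 gap 0.0214 F [-0.2  1.3 -0.8]
[[np.float64(-0.2), np.float64(0.04), np.float64(3.49)], np.float64(0.1)] dist 3.5
```

Call:
{"fn": "move_arm", "kwargs": {"motion": [[[-0.2, 0, 2], 0], [[-0.2, 0, 3.5], 0], [[-0.2, 0, 3.5], 0], [[-0.2, 0, 3.5], 0]]}}

```text
t: 20.0
ee_pos: [0.6626, -0.0188, 0.102]
ee_rot: [[0.035, 0.999, -0.0], [0.999, -0.035, 0.0], [0.0, -0.0, -1.0]]
wrist_force: [-0.4, -0.6, -1.0]
finger_gap: 0.0214
gripper_force: 50.0
```

Call:
{"fn": "move_arm", "kwargs": {"motion": [[[0, 0, 0], 0], [[0, 0, 0], 0], [[0, 0, 0], 0]], "fingers": 0.55}}

```text
t: 20.3
ee_pos: [0.6628, -0.0191, 0.1023]
ee_rot: [[0.035, 0.999, 0.001], [0.999, -0.035, -0.0], [-0.0, 0.001, -1.0]]
wrist_force: [-0.7, 0.6, -0.4]
finger_gap: 0.036
gripper_force: 0.0
```

Call:
{"fn": "move_arm", "kwargs": {"motion": [[[0, 0, -4], 0], [[0, 0, -8], 0], [[-23.6, -10.5, -25.7], 0], [[-23.6, -10.5, -25.7], 0], [[-23.6, -10.5, -25.7], 0], [[-23.6, -10.5, -25.7], 0], [[-23.6, -10.5, -25.7], 0], [[-23.6, -10.5, -25.7], 0]]}}

```text
t: 21.1
ee_pos: [0.553, -0.2429, 0.353]
ee_rot: [[0.035, 0.999, 0.001], [0.999, -0.035, -0.001], [-0.001, 0.001, -1.0]]
wrist_force: [1.6, -0.8, -0.4]
finger_gap: 0.0391
gripper_force: 0.0
```

Call:
{"fn": "move_arm", "kwargs": {"motion": [[[0, 0, 0], 0], [[0, 0, 0], 0], [[0, 0, 0], 0]]}}

```text
t: 21.4
ee_pos: [0.5543, -0.2402, 0.3509]
ee_rot: [[0.033, 0.999, -0.0], [0.999, -0.033, 0.001], [0.001, -0.0, -1.0]]
wrist_force: [0.1, 0.6, -0.6]
finger_gap: 0.039
gripper_force: 0.0
```

```bash
python3 - <<'E'
from h import *
plan()
c=ctrl.get_calibration('wrist');w=ctrl.grab_frame('wrist');cv2.imwrite('pics/w5.png',w);np.savez('w5.npz',**c)
t=ctrl.grab_frame('top');cv2.imwrite('pics/t5.png',t)
cv2.imwrite('pics/v5.png',np.hstack([w[:300],cv2.resize(t[130:255,200:350],(240,200)).copy() if 0 else cv2.copyMakeBorder(cv2.resize(t[130:255,200:300],(240,300)),0,0,0,0,cv2.BORDER_CONSTANT)]))
E
```

```text
t 21.4 p [ 0.5543 -0.2402  0.3509] a -1.91 gap 0.039 F [ 0.1  0.6 -0.6]
```

View pics/v5.png

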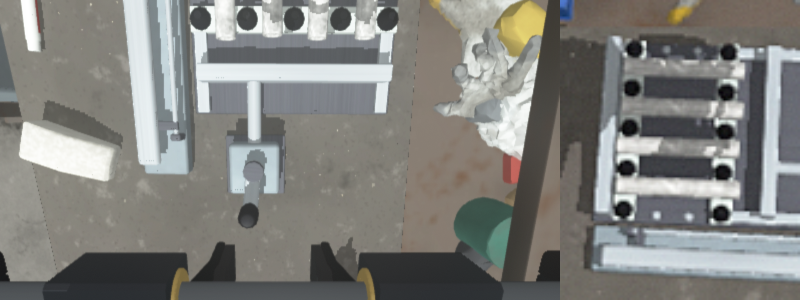

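All four pipes lie between the studs. The knob is at px (248,215), with its hub and gearbox at about (255,168).

```bash
python3 - <<'E'
from h import *
w=cv2.imread('pics/w5.png');c=dict(np.load('w5.npz'));ct=ctrl.get_calibration('top')
k=np.zeros(w.shape[:2],bool);k[190:238,225:275]=1
for b in blobs((w.max(2)<80)&k,100,2000):
    x,y,ww,h=cv2.boundingRect(b);print('knob',x,y,ww,h,cv2.contourArea(b))
    for z,p in((.105,(x+ww/2,y+h-ww/2)),(.085,(x+ww/2,y+h/2)),): print(z,ray('wrist',p,z,c).round(4))
t=cv2.imread('pics/top0.png');k=np.zeros(t.shape[:2],bool);k[190:212,330:352]=1
for b in blobs((t.max(2)<60)&k,8,300):
    x,y,ww,h=cv2.boundingRect(b);print('topknob',x,y,ww,h,ray('top',(x+ww/2,y+h/2),.085,ct).round(4))
# gearbox: light top face
h=cv2.cvtColor(w,cv2.COLOR_BGR2HSV)
for r in(150,160,180,188): print(r,w[r,222:292,1].tolist())
print([int(v) for v in w[120:200,240,1]])
# jaw inner edge
col=w[40:100,300,1];print(col.tolist())
for r in(56,60,64,80): print(r,ray('wrist',(300,r),.046,c).round(4))
E
```

```text
knob 238 203 21 25 314.0
0.105 [ 0.528  -0.2713  0.105 ]
0.085 [ 0.5264 -0.2753  0.085 ]
topknob 338 195 8 9 [ 0.5244 -0.2785  0.085 ]
150 [132, 131, 129, 127, 119, 128, 132, 173, 189, 201, 209, 211, 211, 211, 210, 209, 210, 208, 208, 207, 207, 206, 205, 205, 204, 205, 205, 200, 166, 160, 160, 160, 157, 137, 134, 135, 136, 143, 183, 202, 204, 203, 206, 207, 208, 207, 208, 208, 208, 208, 208, 208, 208, 207, 194, 181, 163, 112, 90, 88, 92, 93, 107, 93, 120, 124, 123, 123, 123, 124]
160 [131, 131, 131, 128, 110, 126, 134, 155, 186, 200, 210, 212, 211, 211, 212, 212, 213, 213, 211, 210, 210, 210, 203, 167, 158, 134, 130, 129, 127, 125, 123, 114, 112, 118, 125, 127, 129, 130, 131, 131, 131, 131, 131, 132, 145, 203, 209, 208, 208, 208, 210, 210, 210, 208, 195, 180, 160, 112, 90, 88, 96, 126, 113, 120, 124, 126, 126, 127, 128, 126]
180 [124, 124, 126, 125, 123, 118, 132, 134, 176, 197, 214, 221, 221, 222, 222, 222, 222, 222, 222, 221, 220, 219, 216, 200, 209, 175, 148, 142, 138, 138, 137, 137, 136, 136, 136, 136, 138, 152, 132, 129, 128, 129, 129, 143, 208, 215, 216, 216, 215, 215, 215, 215
[... 527 characters left out ...]
 90, 99, 107, 114, 130, 149, 170, 189, 203, 206, 208, 208, 208, 208, 210, 211, 210, 211, 211, 211, 211, 210, 210, 211, 211, 210, 210, 211, 211, 212, 213, 213, 214, 214, 215, 216, 218, 218, 219, 221, 222, 222, 222, 222, 222, 221, 221, 220, 218, 187, 204, 214, 205, 160, 129, 122, 120, 121, 122, 123]
[132, 132, 132, 131, 132, 132, 129, 109, 96, 94, 95, 95, 94, 94, 94, 94, 94, 94, 94, 94, 94, 94, 99, 137, 199, 229, 234, 233, 232, 231, 231, 233, 233, 232, 233, 235, 234, 234, 234, 232, 211, 184, 167, 143, 132, 130, 131, 130, 130, 130, 130, 130, 130, 130, 130, 129, 130, 130, 129, 130]
56 [ 0.5881 -0.1089  0.046 ]
60 [ 0.5881 -0.1129  0.046 ]
64 [ 0.588  -0.1169  0.046 ]
80 [ 0.5879 -0.1332  0.046 ]
```

```bash
python3 - <<'E'
from h import *
c=dict(np.load('w5.npz'))
for z in(.045,.055,.066): print(z,ray('wrist',(254,168.5),z,c).round(4), 'hub',ray('wrist',(255,168),z,c).round(4))
w=cv2.imread('pics/w5.png');cv2.imwrite('pics/k5.png',cv2.resize(w[135:235,215:295],None,fx=5,fy=5,interpolation=cv2.INTER_CUBIC))
plan((.526,-.274,.20,-2))
E
```

```text
0.045 [ 0.5326 -0.2297  0.045 ] hub [ 0.5338 -0.2291  0.045 ]
0.055 [ 0.5332 -0.228   0.055 ] hub [ 0.5343 -0.2275  0.055 ]
0.066 [ 0.5338 -0.2262  0.066 ] hub [ 0.535  -0.2257  0.066 ]
t 21.5 p [ 0.5544 -0.2399  0.3506] a -1.86 gap 0.0395 F [0.2 0.  0.4]
[[np.float64(-3.51), np.float64(-2.72), np.float64(15.06)], np.float64(0.1)] dist 15.7
```

View pics/k5.png

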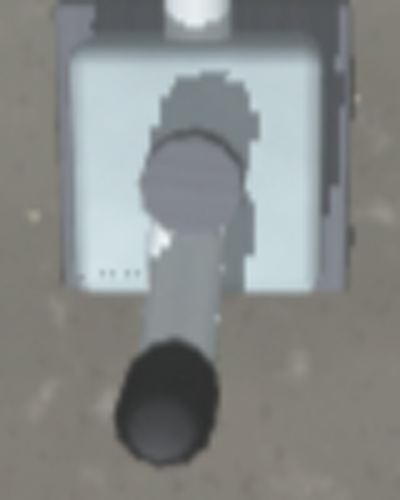

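Call:
{"fn": "move_arm", "kwargs": {"motion": [[[-3.4, -2.6, 5], 0], [[-3.4, -2.6, 10], 0], [[-3.4, -2.6, 15], 0], [[-3.4, -2.6, 15], 0], [[-3.4, -2.6, 15], 0]], "fingers": 0.3}}

```text
t: 22.0
ee_pos: [0.5266, -0.2734, 0.2]
ee_rot: [[0.033, 0.999, -0.003], [0.999, -0.033, 0.002], [0.002, -0.003, -1.0]]
wrist_force: [0.3, 0.1, 2.0]
finger_gap: 0.0601
gripper_force: 0.0
```

```bash
python3 - <<'E'
from h import *
plan((.527,-.273,.143,-2))
E
```

```text
t 22.0 p [ 0.5266 -0.2734  0.2   ] a -1.91 gap 0.0601 F [0.3 0.1 2. ]
[[np.float64(0.03), np.float64(0.06), np.float64(5.7)], np.float64(0.1)] dist 5.7
```

Call:
{"fn": "move_arm", "kwargs": {"motion": [[[0, 0, 3], 0], [[0, 0, 5.7], 0], [[0, 0, 5.7], 0], [[0, 0, 5.7], 0]]}}

```text
t: 22.4
ee_pos: [0.5284, -0.2744, 0.1469]
ee_rot: [[0.034, 0.999, 0.002], [0.999, -0.034, -0.001], [-0.001, 0.002, -1.0]]
wrist_force: [-0.1, 0.1, 0.0]
finger_gap: 0.0606
gripper_force: 0.0
```

Call:
{"fn": "move_arm", "kwargs": {"motion": [[[0, 0, 0], 0], [[0, 0, 0], 0], [[0, 0, 0], 0], [[0, 0, 0], 0], [[0, 0, 0], 0]], "fingers": 1, "force": 20}}

```text
t: 22.9
ee_pos: [0.527, -0.2748, 0.1446]
ee_rot: [[0.035, 0.999, 0.0], [0.999, -0.035, -0.0], [-0.0, 0.0, -1.0]]
wrist_force: [-1.1, -0.3, 0.4]
finger_gap: 0.0286
gripper_force: 0.0
```

```bash
cat > circ.py <<'E'
from h import *
import sys
# axis, degrees per row (clockwise positive), number of rows, total offset list
ax=np.array([float(sys.argv[1]),float(sys.argv[2])]);angs=[float(a) for a in sys.argv[3].split(',')]
s=ctrl.state();R=s['ee_rot'];p=s['ee_pos'][:2];v=p-ax
print('t',s['t'],'p',s['ee_pos'].round(4),'radius',np.linalg.norm(v).round(4),'ang',np.degrees(np.arctan2(v[1],v[0])).round(1),'F',s['wrist_force'].round(1),'gap',s['finger_gap'])
v=v*.045/np.linalg.norm(v)
out=[]
for a in angs:
    t=-np.radians(a);q=ax+np.array([[np.cos(t),-np.sin(t)],[np.sin(t),np.cos(t)]])@v
    d=R[:2,:2].T@(q-p)*100;out.append([[round(float(d[0]),1),round(float(d[1]),1),0],0])
print(out)
E
python3 circ.py .534 -.2285 20,40,60,80,100,120,140,140
```

```text
t 22.9 p [ 0.527  -0.2748  0.1446] radius 0.0468 ang -98.7 F [-1.1 -0.3  0.4] gap 0.02864673223844747
[[[0.6, -1.5, 0], 0], [[1.6, -2.7, 0], 0], [[2.9, -3.6, 0], 0], [[4.4, -4.0, 0], 0], [[5.9, -3.8, 0], 0], [[7.3, -3.1, 0], 0], [[8.4, -1.9, 0], 0], [[8.4, -1.9, 0], 0]]
```

Finger still closing; give it two more rows.

Call:
{"fn": "move_arm", "kwargs": {"motion": [[[0, 0, 0], 0], [[0, 0, 0], 0], [[0, 0, 0], 0]]}}

```text
t: 23.2
ee_pos: [0.5268, -0.2747, 0.1444]
ee_rot: [[0.035, 0.999, -0.0], [0.999, -0.035, -0.0], [-0.0, -0.0, -1.0]]
wrist_force: [-0.7, -0.0, 1.3]
finger_gap: 0.0215
gripper_force: 20.0
```

Call:
{"fn": "move_arm", "kwargs": {"motion": [[[0.4, -0.7, 0], 0], [[0.7, -1.5, 0], 0], [[1.1, -2.1, 0], 0], [[1.6, -2.7, 0], 0], [[2.2, -3.2, 0], 0], [[2.9, -3.6, 0], 0], [[2.9, -3.6, 0], 0]]}}

```text
t: 23.9
ee_pos: [0.4903, -0.2446, 0.1443]
ee_rot: [[0.036, 0.999, -0.003], [0.999, -0.036, -0.001], [-0.001, -0.003, -1.0]]
wrist_force: [-7.7, -0.3, 4.2]
finger_gap: 0.0213
gripper_force: 20.0
```

```bash
python3 circ.py .534 -.2285 20,40,60,80,100,120,140,140
```

```text
t 23.9 p [ 0.4903 -0.2446  0.1443] radius 0.0466 ang -159.8 F [-7.7 -0.3  4.2] gap 0.021266049291529174
[[[1.6, -0.2, 0], 0], [[3.1, 0.0, 0], 0], [[4.5, 0.8, 0], 0], [[5.6, 1.9, 0], 0], [[6.2, 3.4, 0], 0], [[6.2, 4.9, 0], 0], [[5.8, 6.4, 0], 0], [[5.8, 6.4, 0], 0]]
```

```bash
python3 circ.py .532 -.230 20,40,60,80,100,120,120
```

```text
t 23.9 p [ 0.4903 -0.2446  0.1443] radius 0.0442 ang -160.7 F [-7.7 -0.3  4.2] gap 0.021266049291529174
[[[1.5, -0.4, 0], 0], [[3.0, -0.1, 0], 0], [[4.4, 0.6, 0], 0], [[5.5, 1.8, 0], 0], [[6.0, 3.2, 0], 0], [[6.1, 4.8, 0], 0], [[6.1, 4.8, 0], 0]]
```

Call:
{"fn": "move_arm", "kwargs": {"motion": [[[0.8, -0.3, 0], 0], [[1.5, -0.4, 0], 0], [[3, -0.1, 0], 0], [[4.4, 0.6, 0], 0], [[5.5, 1.8, 0], 0], [[6, 3.2, 0], 0], [[6.1, 4.8, 0], 0], [[6.1, 4.8, 0], 0]]}}

```text
t: 24.7
ee_pos: [0.5433, -0.186, 0.1443]
ee_rot: [[0.035, 0.999, 0.001], [0.999, -0.035, -0.002], [-0.002, 0.001, -1.0]]
wrist_force: [-0.9, -6.6, 2.1]
finger_gap: 0.0214
gripper_force: 20.0
```

```bash
python3 circ.py .532 -.230 20,40,60,80,90,100,100
```

```text
t 24.7 p [ 0.5433 -0.186   0.1443] radius 0.0454 ang 75.6 F [-0.9 -6.6  2.1] gap 0.021392947800442506
[[[-0.6, 1.4, 0], 0], [[-1.7, 2.6, 0], 0], [[-3.1, 3.3, 0], 0], [[-4.6, 3.5, 0], 0], [[-5.4, 3.4, 0], 0], [[-6.1, 3.2, 0], 0], [[-6.1, 3.2, 0], 0]]
```

Call:
{"fn": "move_arm", "kwargs": {"motion": [[[-0.4, 0.7, 0], 0], [[-0.8, 1.4, 0], 0], [[-1.3, 2.0, 0], 0], [[-1.8, 2.5, 0], 0], [[-2.5, 2.9, 0], 0], [[-3.2, 3.2, 0], 0], [[-4, 3.4, 0], 0], [[-4.7, 3.4, 0], 0]]}}

```text
t: 25.5
ee_pos: [0.5768, -0.2324, 0.1447]
ee_rot: [[0.033, 0.999, 0.005], [0.999, -0.033, 0.001], [0.002, 0.005, -1.0]]
wrist_force: [8.9, 2.0, -4.1]
finger_gap: 0.0213
gripper_force: 20.0
```

```bash
python3 circ.py .532 -.230 10,20,25,30,35,40,45,50
```

```text
t 25.5 p [ 0.5768 -0.2324  0.1447] radius 0.0449 ang -3.1 F [ 8.9  2.  -4.1] gap 0.021345387291284178
[[[-0.8, -0.1, 0], 0], [[-1.5, -0.3, 0], 0], [[-1.9, -0.5, 0], 0], [[-2.2, -0.6, 0], 0], [[-2.6, -0.9, 0], 0], [[-2.9, -1.1, 0], 0], [[-3.2, -1.4, 0], 0], [[-3.4, -1.7, 0], 0]]
```

Call:
{"fn": "move_arm", "kwargs": {"motion": [[[-0.4, 0.2, 0], 0], [[-0.8, 0.1, 0], 0], [[-1.2, 0, 0], 0], [[-1.5, -0.1, 0], 0], [[-1.9, -0.3, 0], 0], [[-1.9, -0.3, 0], 0]], "force": 35}}

```text
t: 26.1
ee_pos: [0.5706, -0.2535, 0.1445]
ee_rot: [[0.036, 0.999, 0.001], [0.999, -0.036, -0.001], [-0.001, 0.001, -1.0]]
wrist_force: [3.7, -2.1, 0.2]
finger_gap: 0.0212
gripper_force: 35.0
```

```bash
python3 circ.py .532 -.230 5,10,15,20,25,30
```

```text
t 26.1 p [ 0.5706 -0.2535  0.1445] radius 0.0452 ang -31.3 F [ 3.7 -2.1  0.2] gap 0.021185467542809578
[[[-0.3, -0.2, 0], 0], [[-0.6, -0.5, 0], 0], [[-0.9, -0.7, 0], 0], [[-1.2, -1.0, 0], 0], [[-1.4, -1.3, 0], 0], [[-1.7, -1.6, 0], 0]]
```

Call:
{"fn": "move_arm", "kwargs": {"motion": [[[-0.3, -0.2, 0], 0], [[-0.6, -0.4, 0], 0], [[-0.6, -0.4, 0], 0], [[-0.6, -0.4, 0], 0]]}}

```text
t: 26.5
ee_pos: [0.5672, -0.2583, 0.1446]
ee_rot: [[0.035, 0.999, 0.002], [0.999, -0.035, -0.001], [-0.001, 0.002, -1.0]]
wrist_force: [6.9, -1.3, -2.2]
finger_gap: 0.021
gripper_force: 35.0
```

Call:
{"fn": "move_arm", "kwargs": {"motion": [[[-0.3, -0.2, 0], 0], [[-0.3, -0.2, 0], 0], [[-0.3, -0.2, 0], 0]]}}

```text
t: 26.8
ee_pos: [0.5663, -0.2592, 0.1447]
ee_rot: [[0.033, 0.999, 0.004], [0.999, -0.033, 0.002], [0.002, 0.004, -1.0]]
wrist_force: [13.4, 4.0, -5.2]
finger_gap: 0.0209
gripper_force: 35.0
```

```bash
python3 circ.py .532 -.230 5,10,15,20,25,30
```

```text
t 26.8 p [ 0.5663 -0.2592  0.1447] radius 0.045 ang -40.4 F [13.4  4.  -5.2] gap 0.020864099940512113
[[[-0.3, -0.3, 0], 0], [[-0.6, -0.5, 0], 0], [[-0.8, -0.8, 0], 0], [[-1.0, -1.2, 0], 0], [[-1.2, -1.5, 0], 0], [[-1.4, -1.9, 0], 0]]
```

Call:
{"fn": "move_arm", "kwargs": {"motion": [[[-0.3, -0.2, 0], 0], [[-0.3, -0.2, 0], 0], [[-0.3, -0.2, 0], 0], [[-0.3, -0.2, 0], 0]]}}

```text
t: 27.2
ee_pos: [0.5655, -0.2601, 0.1448]
ee_rot: [[0.031, 0.999, 0.007], [1.0, -0.031, 0.004], [0.004, 0.007, -1.0]]
wrist_force: [18.3, 8.4, -9.1]
finger_gap: 0.0208
gripper_force: 35.0
```

```bash
python3 circ.py .532 -.230 5
```

```text
t 27.2 p [ 0.5655 -0.2601  0.1448] radius 0.0451 ang -41.9 F [18.3  8.4 -9.1] gap 0.020788008965117212
[[[-0.3, -0.3, 0], 0]]
```

Call:
{"fn": "move_arm", "kwargs": {"motion": [[[0.2, 0.1, 0], 0], [[0.4, 0.3, 0], 0], [[0.4, 0.3, 0], 0]]}}

```text
t: 27.5
ee_pos: [0.5669, -0.2586, 0.1446]
ee_rot: [[0.033, 0.999, 0.003], [0.999, -0.033, 0.001], [0.001, 0.003, -1.0]]
wrist_force: [9.6, 3.1, -3.7]
finger_gap: 0.0207
gripper_force: 35.0
```

Call:
{"fn": "move_arm", "kwargs": {"motion": [[[0, 0, 0], 0], [[0, 0, 0], 0], [[0, 0, 0], 0], [[0, 0, 0], 0]], "fingers": 0.3}}

```text
t: 27.9
ee_pos: [0.5649, -0.2603, 0.1441]
ee_rot: [[0.035, 0.999, -0.001], [0.999, -0.035, -0.0], [-0.0, -0.001, -1.0]]
wrist_force: [0.2, -0.5, -0.3]
finger_gap: 0.0453
gripper_force: 0.0
```

Call:
{"fn": "move_arm", "kwargs": {"motion": [[[0, 0, -5], 0], [[0, 0, -10], 0], [[0, 0, -14], 0], [[0, 0, -14], 0], [[0, 0, -14], 0]]}}

```text
t: 28.4
ee_pos: [0.5654, -0.2602, 0.285]
ee_rot: [[0.035, 0.999, 0.001], [0.999, -0.035, -0.001], [-0.001, 0.001, -1.0]]
wrist_force: [0.2, -0.1, 0.2]
finger_gap: 0.0609
gripper_force: 0.0
```

```bash
python3 - <<'E'
from h import *
plan((.40,-.03,.30,-2))
E
```

```text
t 28.4 p [ 0.5654 -0.2602  0.285 ] a -2.02 gap 0.0609 F [ 0.2 -0.1  0.2]
[[np.float64(22.42), np.float64(-17.34), np.float64(-1.54)], np.float64(-0.0)] dist 28.4
```

```bash
python3 - <<'E'
from h import *
ct=ctrl.get_calibration('top');t=cv2.imread('pics/top0.png')
for th in(215,225,235):
    m=t.min(2)>th;k=np.zeros_like(m);k[222:252,205:340]=1
    for b in blobs(m&k,150,4000):
        r=cv2.minAreaRect(b);P=cv2.boxPoints(r);W=np.array([ray('top',p,.052,ct)[:2] for p in P]);e=W-W.mean(0);u=np.linalg.svd(e)[2][0];u*=np.sign(u[1])
        print(th,np.round(r[0],1),W.mean(0).round(4),'L',np.ptp(e@u).round(4),'w',np.ptp(e@[u[1],-u[0]]).round(4),'yaw',np.degrees(np.arctan2(-u[0],u[1])).round(2))
m=(t.min(2)>100);print(t[225:255,240].tolist())
w=cv2.imread('pics/w1.png');c=dict(np.load('w1.npz'))
print(w[150,165:235].tolist())
for u in(178,200): print(ray('wrist',(u,150),.052,c).round(4))
E
python3 - <<'E'
import cv2
t=cv2.imread('pics/top0.png');w=cv2.imread('pics/w1.png')
import numpy as np
a=cv2.resize(t[215:260,205:335],None,fx=6,fy=6,interpolation=cv2.INTER_CUBIC)
cv2.imwrite('pics/bar.png',a)
E
```

```text
215 [269.5 238.8] [ 0.4157 -0.075 ] L 0.2946 w 0.0208 yaw -2.64
[[142, 138, 132], [244, 240, 230], [205, 200, 188], [187, 177, 164], [206, 199, 181], [207, 196, 180], [210, 198, 181], [184, 177, 160], [195, 189, 179], [229, 225, 218], [234, 231, 225], [231, 227, 220], [231, 228, 221], [233, 231, 224], [238, 235, 227], [237, 233, 227], [201, 193, 185], [198, 190, 173], [169, 160, 143], [114, 116, 108], [104, 113, 120], [109, 116, 124], [110, 116, 120], [108, 115, 122], [110, 118, 123], [109, 119, 121], [108, 117, 123], [107, 117, 122], [105, 117, 120], [107, 114, 120]]
[[117, 124, 127], [118, 124, 127], [117, 122, 125], [118, 125, 126], [120, 126, 129], [122, 128, 131], [127, 132, 135], [125, 132, 133], [123, 130, 132], [122, 128, 130], [121, 127, 130], [121, 127, 130], [133, 137, 138], [190, 189, 181], [220, 217, 208], [228, 226, 219], [234, 233, 225], [236, 234, 227], [236, 234, 227], [237, 235, 228], [239, 237, 230], [240, 238, 231], [240, 238, 232], [239, 236, 229], [238, 236, 229], [240, 238, 232], [242, 240, 233], [241, 239, 233], [241, 239, 233], [242, 240, 234], [237, 235, 228], [227, 225, 218], [216, 213, 202], [185, 181, 173], [143, 141, 134], [129, 126, 118], [132, 130, 120], [132, 129, 119], [133, 130, 120], [132, 129, 119], [145, 142, 130], [206, 202, 185], [214, 208, 193], [215, 209, 193], [216, 211, 195], [217, 211, 195], [218, 212, 195], [218, 212, 195], [217, 211, 194], [209, 205, 193], [224, 222, 213], [228, 226, 219], [214, 210, 200], [179, 177, 168], [137, 133, 125], [134, 130, 120], [134, 131, 121], [141, 138, 128], [183, 178, 166], [161, 158, 146], [120, 118, 109], [106, 105, 98], [97, 97, 93], [89, 91, 90], [92, 95, 95], [115, 121, 122], [116, 122, 124], [112, 114, 115], [129, 123, 119], [141, 134, 129]]
[0.4094 0.0027 0.052 ]
[0.4351 0.0017 0.052 ]
```

View pics/bar.png

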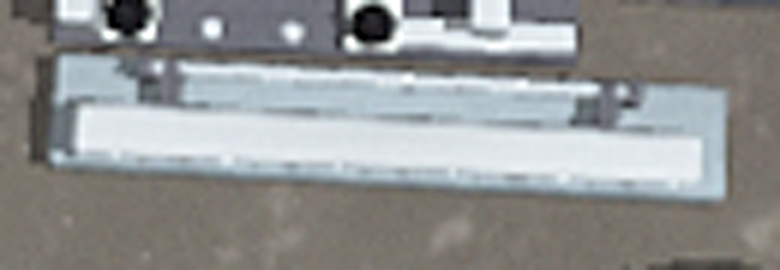

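The bar spans px (217–322, 238) in the top view. Next I cross-check its middle with its two ends in the wrist views.

```bash
python3 - <<'E'
from h import *
w=cv2.imread('pics/w1.png');c=dict(np.load('w1.npz'));w5=cv2.imread('pics/w5.png');c5=dict(np.load('w5.npz'))
g=w[72:95,184,1].astype(int);g5=w5[150:178,148,1].astype(int);print(g.tolist(),g5.tolist())
r=72+np.argmax(np.diff(g))+.5;print('+y end',r,ray('wrist',(184,r),.052,c).round(4))
for rr in (160,165,170): print(rr,ray('wrist',(148,rr),.052,c5).round(4))
E
```

```text
[122, 124, 124, 124, 124, 124, 124, 123, 125, 143, 167, 190, 213, 226, 229, 229, 230, 230, 231, 230, 230, 231, 231] [237, 237, 237, 237, 237, 237, 237, 237, 237, 237, 234, 236, 237, 236, 224, 210, 204, 203, 203, 203, 203, 202, 196, 164, 137, 131, 131, 132]
+y end 81.5 [0.4247 0.0776 0.052 ]
160 [ 0.4111 -0.2147  0.052 ]
165 [ 0.4104 -0.2205  0.052 ]
170 [ 0.4096 -0.2263  0.052 ]
```

Call:
{"fn": "move_arm", "kwargs": {"motion": [[[18.5, -15.5, -1], 0], [[18.5, -15.5, -1], 0], [[18.5, -15.5, -1], 0], [[18.5, -15.5, -1], 0], [[18.5, -15.5, -1], 0], [[18.5, -15.5, -1], 0], [[18.5, -15.5, -1], 0]], "fingers": 1}}

```text
t: 29.1
ee_pos: [0.4162, -0.0699, 0.2937]
ee_rot: [[0.035, 0.999, -0.001], [0.999, -0.035, -0.002], [-0.002, -0.001, -1.0]]
wrist_force: [0.1, 0.3, 0.2]
finger_gap: 0.0126
gripper_force: 0.0
```

```bash
python3 - <<'E'
from h import *
plan((.411,-.075,.16,-2.3))
E
```

```text
t 29.1 p [ 0.4162 -0.0699  0.2937] a -2.03 gap 0.0126 F [0.1 0.3 0.2]
[[np.float64(-0.5), np.float64(-0.49), np.float64(13.37)], np.float64(0.3)] dist 13.4
```

Call:
{"fn": "move_arm", "kwargs": {"motion": [[[-0.4, -0.5, 5], 0], [[-0.4, -0.5, 10], 0], [[-0.4, -0.5, 15], 0], [[-0.4, -0.5, 15], 0], [[-0.4, -0.5, 15], 0]]}}

```text
t: 29.6
ee_pos: [0.4119, -0.0735, 0.1444]
ee_rot: [[0.035, 0.999, -0.002], [0.999, -0.035, 0.003], [0.003, -0.002, -1.0]]
wrist_force: [0.6, 0.4, 0.9]
finger_gap: 0.0006
gripper_force: 0.0
```

```bash
python3 - <<'E'
from h import *
plan((.411,-.0735,.124,-2.3))
E
```

```text
t 29.6 p [ 0.4119 -0.0735  0.1444] a -2.01 gap 0.0006 F [0.6 0.4 0.9]
[[np.float64(-0.01), np.float64(-0.09), np.float64(2.04)], np.float64(0.3)] dist 2.0
```

Call:
{"fn": "move_arm", "kwargs": {"motion": [[[0, -0.1, 1.5], 0], [[0, -0.1, 2.0], 0], [[0, -0.1, 2.3], 0], [[0, -0.1, 2.6], 0], [[0, -0.1, 2.9], 0], [[0, -0.1, 2.9], 0]]}}

```text
t: 30.2
ee_pos: [0.411, -0.0739, 0.1159]
ee_rot: [[0.035, 0.999, -0.0], [0.999, -0.035, -0.001], [-0.001, -0.0, -1.0]]
wrist_force: [-3.6, -0.8, 8.3]
finger_gap: 0.0005
gripper_force: 4.1
```

Call:
{"fn": "move_arm", "kwargs": {"motion": [[[0, 0, 0.2], 0], [[0, 0, 0.3], 0], [[0, 0, 0.3], 0]]}}

```text
t: 30.5
ee_pos: [0.4109, -0.0739, 0.1131]
ee_rot: [[0.035, 0.999, -0.001], [0.999, -0.035, -0.001], [-0.001, -0.0, -1.0]]
wrist_force: [-5.0, -0.1, 9.9]
finger_gap: 0.0005
gripper_force: 5.6
```

Call:
{"fn": "move_arm", "kwargs": {"motion": [[[0, 0, 0.1], 0], [[0, 0, 0.2], 0], [[0, 0, 0.3], 0], [[0, 0, 0.3], 0]]}}

```text
t: 30.9
ee_pos: [0.4112, -0.0739, 0.1114]
ee_rot: [[0.035, 0.999, -0.001], [0.999, -0.035, -0.002], [-0.002, -0.001, -1.0]]
wrist_force: [-17.1, 0.8, 37.8]
finger_gap: 0.0004
gripper_force: 20.5
```

Call:
{"fn": "move_arm", "kwargs": {"motion": [[[0, 0, -0.1], 0], [[0, 0, -0.1], 0]]}}

```text
t: 31.1
ee_pos: [0.411, -0.0739, 0.1119]
ee_rot: [[0.035, 0.999, -0.001], [0.999, -0.035, -0.002], [-0.002, -0.001, -1.0]]
wrist_force: [-11.3, 0.0, 23.9]
finger_gap: 0.0005
gripper_force: 13.5
```

```bash
python3 - <<'E'
from h import *
s=ctrl.state();print(s['wrist_force'],s['ft_torque'],s['ee_pos'])
t=ctrl.grab_frame('scene');cv2.imwrite('pics/s6.png',t)
cv2.imwrite('pics/s6c.png',cv2.resize(t[160:280,180:340],None,fx=4,fy=4,interpolation=cv2.INTER_CUBIC))
E
```

```text
[-1.13191324e+01  1.58320212e-02  2.39027265e+01] [ 1.19692664e-01  2.37113778e+00 -1.28213871e-03] [ 0.41101312 -0.07387511  0.11189129]
```

View pics/s6c.png

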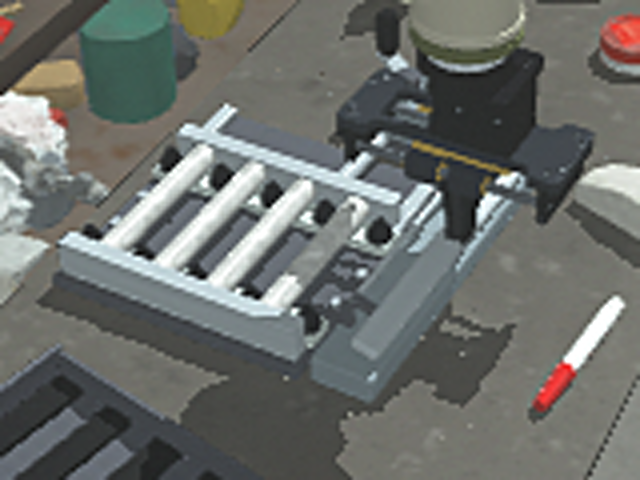

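The bar is down level and all four pipes are clamped with the jaw against their ends. Releasing it now and going back to the crank.

Call:
{"fn": "move_arm", "kwargs": {"motion": [[[0, 0, -2], 0], [[0, 0, -6], 0], [[0, 0, -10.8], 0], [[-8, 7, -10.8], 0], [[-17.9, 16.2, -10.8], 0], [[-17.9, 16.2, -10.8], 0], [[-17.9, 16.2, -10.8], 0], [[-17.9, 16.2, -10.8], 0]]}}

```text
t: 31.95
ee_pos: [0.5677, -0.261, 0.2184]
ee_rot: [[0.037, 0.999, 0.0], [0.999, -0.037, -0.001], [-0.001, 0.0, -1.0]]
wrist_force: [0.5, -0.2, 1.1]
finger_gap: 0.0001
gripper_force: 0.0
```

Call:
{"fn": "move_arm", "kwargs": {"motion": [[[0, 0, 0], 0], [[0, 0, 0], 0], [[0, 0, 0], 0], [[0, 0, 0], 0], [[0, 0, 0], 0]], "fingers": 0.3}}

```text
t: 32.45
ee_pos: [0.5663, -0.2575, 0.219]
ee_rot: [[0.034, 0.999, 0.0], [0.999, -0.034, -0.001], [-0.001, 0.0, -1.0]]
wrist_force: [0.7, -0.4, 1.3]
finger_gap: 0.0329
gripper_force: 0.0
```

```bash
python3 - <<'E'
from h import *
plan((.567,-.2586,.144,-2))
c=ctrl.get_calibration('wrist');w=ctrl.grab_frame('wrist')
cv2.imwrite('pics/w7.png',w)
E
```

```text
t 32.45 p [ 0.5663 -0.2575  0.219 ] a -1.96 gap 0.0329 F [ 0.7 -0.4  1.3]
[[np.float64(-0.1), np.float64(0.07), np.float64(7.5)], np.float64(0.0)] dist 7.5
```

View pics/w7.png

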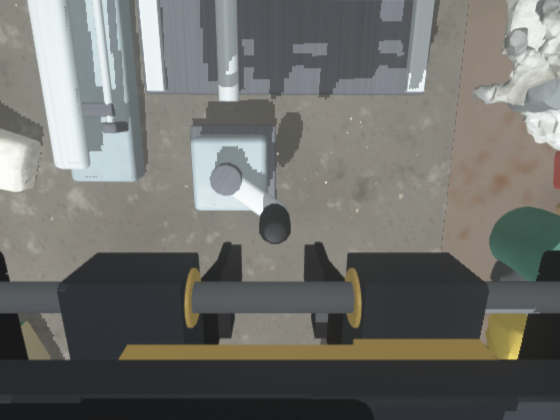

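The knob is at px (275,222), centred between the fingers. Gripping it again.

Call:
{"fn": "move_arm", "kwargs": {"motion": [[[0, 0, 0], 0], [[0, 0, 0], 0], [[0, 0, 0], 0], [[-0.1, 0, 3], 0], [[-0.1, 0, 6], 0], [[-0.1, 0, 7.5], 0], [[-0.1, 0, 7.5], 0], [[-0.1, 0, 7.5], 0]]}}

```text
t: 33.3
ee_pos: [0.567, -0.259, 0.1442]
ee_rot: [[0.035, 0.999, 0.001], [0.999, -0.035, 0.0], [0.0, 0.001, -1.0]]
wrist_force: [-0.4, 0.3, 0.1]
finger_gap: 0.0614
gripper_force: 0.0
```

Call:
{"fn": "move_arm", "kwargs": {"motion": [[[0, 0, 0], 0], [[0, 0, 0], 0], [[0, 0, 0], 0], [[0, 0, 0], 0], [[0, 0, 0], 0], [[0, 0, 0], 0], [[0, 0, 0], 0]], "fingers": 1, "force": 30}}

```text
t: 34.0
ee_pos: [0.5673, -0.259, 0.1436]
ee_rot: [[0.035, 0.999, 0.002], [0.999, -0.035, -0.0], [-0.0, 0.002, -1.0]]
wrist_force: [5.6, -0.5, -1.5]
finger_gap: 0.0212
gripper_force: 30.0
```

```bash
python3 circ.py .532 -.230 -10,-20,-30,-40,-55,-70,-85,-100; python3 circ.py .532 -.230 -120,-140
```

```text
t 34.0 p [ 0.5673 -0.259   0.1436] radius 0.0457 ang -39.4 F [ 5.6 -0.5 -1.5] gap 0.02115977189495059
[[[0.7, 0.4, 0], 0], [[1.4, 0.7, 0], 0], [[2.2, 0.8, 0], 0], [[3.0, 0.9, 0], 0], [[4.1, 0.7, 0], 0], [[5.2, 0.2, 0], 0], [[6.1, -0.6, 0], 0], [[6.8, -1.6, 0], 0]]
t 34.0 p [ 0.5673 -0.259   0.1436] radius 0.0457 ang -39.4 F [ 5.6 -0.5 -1.5] gap 0.02115977189495059
[[[7.2, -3.1, 0], 0], [[7.2, -4.6, 0], 0]]
```

Call:
{"fn": "move_arm", "kwargs": {"motion": [[[0.7, 0.5, 0], 0], [[1.4, 0.8, 0], 0], [[2.2, 1.0, 0], 0], [[3, 1.0, 0], 0], [[4.1, 0.8, 0], 0], [[5.2, 0.3, 0], 0], [[6.1, -0.5, 0], 0], [[6.8, -1.6, 0], 0]]}}

```text
t: 34.8
ee_pos: [0.5525, -0.1901, 0.1434]
ee_rot: [[0.035, 0.999, 0.0], [0.999, -0.035, -0.001], [-0.001, 0.0, -1.0]]
wrist_force: [-0.8, -8.8, 2.2]
finger_gap: 0.0211
gripper_force: 30.0
```

```bash
python3 circ.py .532 -.230 -10,-20,-30,-40,-50
```

```text
t 34.8 p [ 0.5525 -0.1901  0.1434] radius 0.0448 ang 62.8 F [-0.8 -8.8  2.2] gap 0.02111391477962884
[[[0.3, -0.7, 0], 0], [[0.4, -1.5, 0], 0], [[0.4, -2.3, 0], 0], [[0.3, -3.1, 0], 0], [[0.0, -3.8, 0], 0]]
```

Call:
{"fn": "move_arm", "kwargs": {"motion": [[[0.2, -0.7, 0], 0], [[0.3, -1.5, 0], 0], [[0.3, -2.3, 0], 0], [[0.1, -3.1, 0], 0], [[-0.2, -3.8, 0], 0], [[-0.2, -3.8, 0], 0]]}}

```text
t: 35.4
ee_pos: [0.5135, -0.1903, 0.1433]
ee_rot: [[0.035, 0.999, -0.002], [0.999, -0.035, 0.001], [0.001, -0.002, -1.0]]
wrist_force: [-5.0, 5.2, 7.4]
finger_gap: 0.0212
gripper_force: 30.0
```

Call:
{"fn": "move_arm", "kwargs": {"motion": [[[0, 0, 0], 0], [[0, 0, 0], 0], [[0, 0, 0], 0], [[0, 0, 0], 0]], "fingers": 0.3}}

```text
t: 35.8
ee_pos: [0.5147, -0.1914, 0.1431]
ee_rot: [[0.035, 0.999, -0.0], [0.999, -0.035, -0.0], [-0.0, -0.0, -1.0]]
wrist_force: [-0.5, -0.2, 0.4]
finger_gap: 0.0457
gripper_force: 0.0
```

Call:
{"fn": "move_arm", "kwargs": {"motion": [[[0, 0, -5], 0], [[0, 0, -10], 0], [[0, 0, -14], 0], [[0, 0, -14], 0], [[0, 0, -14], 0]]}}

```text
t: 36.3
ee_pos: [0.515, -0.1914, 0.2839]
ee_rot: [[0.035, 0.999, 0.001], [0.999, -0.035, -0.001], [-0.001, 0.001, -1.0]]
wrist_force: [0.5, -0.4, 0.3]
finger_gap: 0.0603
gripper_force: 0.0
```

```bash
python3 - <<'E'
from h import *
plan((.56,.21,.36,-12.6),(.525,-.03,.33,-2))
E
```

```text
t 36.3 p [ 0.515  -0.1914  0.2839] a -2.03 gap 0.0603 F [ 0.5 -0.4  0.3]
[[np.float64(40.27), np.float64(3.08), np.float64(-7.65)], np.float64(10.6)] dist 41.1
[[np.float64(16.16), np.float64(0.43), np.float64(-4.63)], np.float64(-0.0)] dist 16.8
```

```bash
python3 - <<'E'
from h import *
t=ctrl.grab_frame('top');cv2.imwrite('pics/t8.png',t)
t0=cv2.imread('pics/top0.png')
cv2.imwrite('pics/t8c.png',np.vstack([cv2.resize(t[140:255,90:310],None,fx=2.6,fy=2.6,interpolation=cv2.INTER_CUBIC),cv2.resize(t0[140:255,90:310],None,fx=2.6,fy=2.6,interpolation=cv2.INTER_CUBIC)]))
E
```

```text
(no output)
```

View pics/t8c.png

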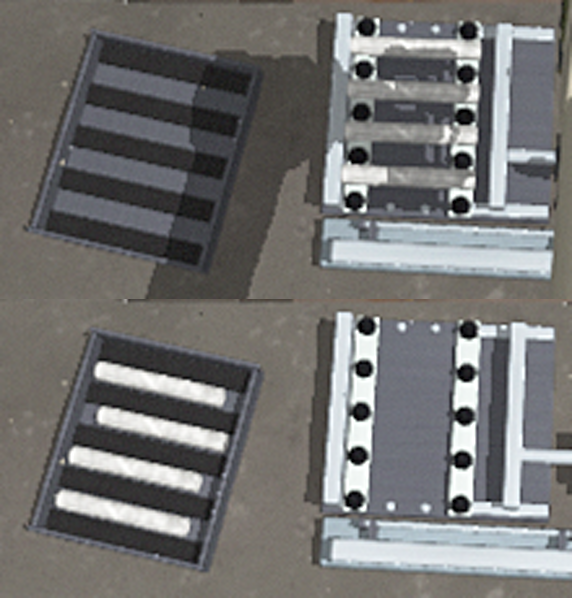

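Pipes are loose in their slots with the jaw drawn back, and the bin (centre about px (147,198)) hasn't moved. I'll write a bin check to reuse.

```bash
cat >> h.py <<'E'
def binpose(t):
    """bin from its dark inside in the top picture"""
    ct=ctrl.get_calibration('top')
    m=(t.max(2)<88).astype(np.uint8);m[:140]=0;m[262:]=0;m[:,:70]=0;m[:,212:]=0
    m=cv2.morphologyEx(m,cv2.MORPH_OPEN,np.ones((3,3)))
    m=cv2.morphologyEx(m,cv2.MORPH_CLOSE,np.ones((13,13)))
    B=blobs(m,1500,9000)
    for b in B:
        r=cv2.minAreaRect(b);W=np.array([ray('top',p,.03,ct)[:2] for p in cv2.boxPoints(r)]);e=W-W.mean(0)
        a=np.array([W[1]-W[0],W[2]-W[1]]);u=a[np.argmax(np.abs(a[:,0]))]
        print('bin',W.mean(0).round(4),'sides',np.linalg.norm(a,axis=1).round(3),'yaw',np.degrees(np.arctan2(u[1],u[0])*1).round(1),(((np.degrees(np.arctan2(u[1],u[0]))+90)%180)-90).round(1))
E
python3 - <<'E'
from h import *
ct=ctrl.get_calibration('top')
binpose(cv2.imread('pics/top0.png'));binpose(cv2.imread('pics/t8.png'))
print(ray('top',(146.6,197.7),.034,ct))
plan((.5075,-.0102,.18,-2.03))
# lanes by row brightness at column 130 in t8
t=cv2.imread('pics/t8.png');print(t[140:240,130,1].tolist())
E
```

```text
bin [0.5434 0.291 ] sides [0.244 0.189] yaw -10.8 -10.8
bin [0.5068 0.2511] sides [0.318 0.318] yaw -0.8 -0.8
[0.53767713 0.28969205 0.034     ]
t 36.35 p [ 0.5145 -0.1914  0.2827] a -2.02 gap 0.0611 F [ 0.5 -0.2 -0.1]
[[np.float64(18.08), np.float64(-1.33), np.float64(10.27)], np.float64(0.0)] dist 20.8
[112, 102, 100, 109, 100, 103, 112, 115, 112, 103, 101, 99, 107, 97, 62, 44, 46, 41, 44, 46, 51, 44, 44, 43, 64, 104, 109, 105, 104, 106, 102, 111, 97, 64, 44, 46, 45, 52, 45, 45, 50, 62, 94, 110, 104, 104, 103, 106, 104, 97, 64, 45, 52, 47, 40, 44, 47, 39, 33, 90, 108, 103, 105, 102, 104, 106, 118, 82, 49, 46, 43, 42, 51, 45, 43, 46, 66, 99, 105, 105, 107, 105, 104, 109, 114, 72, 38, 47, 42, 49, 43, 42, 47, 42, 98, 98, 99, 106, 111, 111]
```

```bash
cat >> h.py <<'E'
def ribs(t,th=58,z=.012,n='top',c=None,lo=180,hi=900):
    c=c or ctrl.get_calibration(n)
    m=(t.max(2)<th)
    if n=='top': m[:140]=0;m[262:]=0;m[:,:70]=0;m[:,212:]=0
    else: m[240:]=0
    C=[]
    for b in blobs(m,lo,hi):
        r=cv2.minAreaRect(b);W=np.array([ray(n,p,z,c)[:2] for p in cv2.boxPoints(r)]);e=W-W.mean(0);u=np.linalg.svd(e)[2][0];u*=np.sign(u[1])
        L,w=np.ptp(e@u),np.ptp(e@[u[1],-u[0]])
        if L>.1 and w<.045: C.append(W.mean(0));print('rib',C[-1].round(4),L.round(3),w.round(3),'yaw',np.degrees(np.arctan2(-u[0],u[1])).round(1))
    if C: print(len(C),'mean',np.mean(C,0).round(4))
E
python3 - <<'E'
from h import *
for th in(58,70): ribs(cv2.imread('pics/t8.png'),th)
print('t0');ribs(cv2.imread('pics/top0.png'),70)
E
```

```text
rib [0.4422 0.3179] 0.184 0.026 yaw -13.3
rib [0.4923 0.3069] 0.184 0.027 yaw -13.1
rib [0.541  0.2952] 0.184 0.027 yaw -12.0
rib [0.5915 0.2839] 0.183 0.028 yaw -11.5
rib [0.6474 0.2747] 0.19 0.034 yaw -13.4
5 mean [0.5429 0.2957]
t0
rib [0.4426 0.3186] 0.184 0.025 yaw -12.4
rib [0.4915 0.3081] 0.184 0.03 yaw -12.1
rib [0.5433 0.2965] 0.183 0.029 yaw -13.6
rib [0.5932 0.2853] 0.183 0.03 yaw -12.0
rib [0.647  0.2751] 0.189 0.032 yaw -13.4
5 mean [0.5435 0.2967]
```

Call:
{"fn": "move_arm", "kwargs": {"motion": [[[9, -0.7, 2], 0], [[18.6, -1.35, 6], 0], [[18.6, -1.35, 10.2], 0], [[18.6, -1.35, 10.2], 0], [[18.6, -1.35, 10.2], 0], [[18.6, -1.35, 10.2], 0], [[18.6, -1.35, 10.2], 0]], "fingers": 0.55}}

```text
t: 37.05
ee_pos: [0.5075, -0.0054, 0.1807]
ee_rot: [[0.035, 0.999, -0.001], [0.999, -0.035, 0.0], [0.0, -0.001, -1.0]]
wrist_force: [0.4, -0.0, 0.2]
finger_gap: 0.0392
gripper_force: 0.0
```

```bash
python3 - <<'E'
from h import *
plan((.5075,-.0052,.0995,-2.03))
E
```

```text
t 37.05 p [ 0.5075 -0.0054  0.1807] a -1.99 gap 0.0392 F [ 0.4 -0.   0.2]
[[np.float64(0.02), np.float64(0.01), np.float64(8.12)], np.float64(0.0)] dist 8.1
```

Call:
{"fn": "move_arm", "kwargs": {"motion": [[[0, 0, 4], 0], [[0, 0, 7], 0], [[0, 0, 8.1], 0], [[0, 0, 8.1], 0], [[0, 0, 8.1], 0]]}}

```text
t: 37.55
ee_pos: [0.5087, -0.0053, 0.1016]
ee_rot: [[0.036, 0.999, 0.001], [0.999, -0.036, -0.0], [-0.0, 0.001, -1.0]]
wrist_force: [0.1, 0.6, 0.7]
finger_gap: 0.0387
gripper_force: 0.0
```

Call:
{"fn": "move_arm", "kwargs": {"motion": [[[0, 0, 0], 0], [[0, 0, 0], 0], [[0, 0, 0], 0], [[0, 0, 0], 0], [[0, 0, 0], 0]], "fingers": 1, "force": 50}}

```text
t: 38.05
ee_pos: [0.5087, -0.005, 0.1012]
ee_rot: [[0.035, 0.999, 0.002], [0.999, -0.035, -0.001], [-0.0, 0.002, -1.0]]
wrist_force: [0.2, -0.9, 6.2]
finger_gap: 0.0213
gripper_force: 50.0
```

Call:
{"fn": "move_arm", "kwargs": {"motion": [[[0, 0, -2], 0], [[0, 0, -6], 0], [[0, 0, -8], 0], [[0, 0, -8], 0], [[0, 0, -8], 0]]}}

```text
t: 38.55
ee_pos: [0.5075, -0.0051, 0.1798]
ee_rot: [[0.035, 0.999, -0.0], [0.999, -0.035, -0.001], [-0.001, -0.0, -1.0]]
wrist_force: [-0.3, 0.5, -1.8]
finger_gap: 0.0215
gripper_force: 50.0
```

```bash
python3 - <<'E'
from h import *
plan((.4663,.3133,.17,-12.6))
ribs(ctrl.grab_frame('top'))
E
```

```text
t 38.55 p [ 0.5075 -0.0051  0.1798] a -2.02 gap 0.0215 F [-0.3  0.5 -1.8]
[[np.float64(31.67), np.float64(-5.24), np.float64(0.97)], np.float64(10.6)] dist 32.1
rib [0.441  0.3177] 0.183 0.026 yaw -12.6
rib [0.4921 0.3078] 0.182 0.028 yaw -12.7
rib [0.5423 0.295 ] 0.184 0.029 yaw -13.3
rib [0.5925 0.2839] 0.184 0.028 yaw -12.5
rib [0.6455 0.2759] 0.187 0.031 yaw -12.8
5 mean [0.5427 0.2961]
```

Call:
{"fn": "move_arm", "kwargs": {"motion": [[[31.7, -5.2, 0.5], 10.6], [[31.7, -5.2, 0.5], 10.6], [[31.7, -5.2, 0.5], 10.6], [[31.7, -5.2, 0.5], 10.6], [[31.7, -5.2, 0.5], 10.6], [[31.7, -5.2, 0.5], 10.6], [[31.7, -5.2, 0.5], 10.6], [[31.7, -5.2, 0.5], 10.6]]}}

```text
t: 39.4
ee_pos: [0.464, 0.3181, 0.1739]
ee_rot: [[0.211, 0.977, -0.003], [0.977, -0.211, 0.002], [0.001, -0.003, -1.0]]
wrist_force: [-0.2, -0.0, -1.8]
finger_gap: 0.0215
gripper_force: 50.0
```

Call:
{"fn": "move_arm", "kwargs": {"motion": [[[0, 0, 3], 0], [[0, 0, 5], 0], [[0, 0, 5], 0], [[0, 0, 5], 0], [[0, 0, 5], 0]]}}

```text
t: 39.9
ee_pos: [0.4674, 0.3138, 0.1261]
ee_rot: [[0.219, 0.976, 0.001], [0.976, -0.219, 0.0], [0.001, 0.001, -1.0]]
wrist_force: [0.1, 0.1, -1.8]
finger_gap: 0.0217
gripper_force: 50.0
```

```bash
python3 - <<'E'
from h import *
plan((.4663,.3133,.0852,-12.6))
ribs(ctrl.grab_frame('top'))
E
```

```text
t 39.9 p [0.4674 0.3138 0.1261] a -12.62 gap 0.0217 F [ 0.1  0.1 -1.8]
[[np.float64(-0.08), np.float64(-0.09), np.float64(4.09)], np.float64(-0.0)] dist 4.1
rib [0.533  0.2599] 0.108 0.033 yaw -7.4
rib [0.646 0.274] 0.185 0.031 yaw -13.3
2 mean [0.5895 0.267 ]
```

Call:
{"fn": "move_arm", "kwargs": {"motion": [[[-0.1, -0.1, 2.5], 0], [[-0.1, -0.1, 4.1], 0], [[-0.1, -0.1, 4.1], 0], [[-0.1, -0.1, 4.1], 0], [[-0.1, -0.1, 4.1], 0]]}}

```text
t: 40.45
ee_pos: [0.4659, 0.3131, 0.0846]
ee_rot: [[0.218, 0.976, 0.0], [0.976, -0.218, 0.0], [0.0, 0.0, -1.0]]
wrist_force: [0.1, -0.1, -1.5]
finger_gap: 0.0215
gripper_force: 50.0
```

Call:
{"fn": "move_arm", "kwargs": {"motion": [[[0, 0, 0], 0], [[0, 0, 0], 0], [[0, 0, 0], 0]], "fingers": 0.55}}

```text
t: 40.75
ee_pos: [0.4659, 0.3131, 0.0846]
ee_rot: [[0.218, 0.976, 0.0], [0.976, -0.218, 0.0], [0.0, 0.0, -1.0]]
wrist_force: [-1.0, 0.5, 0.3]
finger_gap: 0.0361
gripper_force: 0.0
```

Call:
{"fn": "move_arm", "kwargs": {"motion": [[[0, 0, -4], 0], [[0, 0, -9], 0], [[0, 0, -9], 0]]}}

```text
t: 41.05
ee_pos: [0.4675, 0.3154, 0.1804]
ee_rot: [[0.218, 0.976, 0.007], [0.976, -0.218, 0.005], [0.006, 0.006, -1.0]]
wrist_force: [1.0, 0.2, -0.3]
finger_gap: 0.0392
gripper_force: 0.0
```

Call:
{"fn": "move_arm", "kwargs": {"motion": [[[-29.2, 16.1, 0], -10.6], [[-29.2, 16.1, 0], -10.6], [[-29.2, 16.1, 0], -10.6], [[-29.2, 16.1, 0], -10.6], [[-29.2, 16.1, 0], -10.6], [[-29.2, 16.1, 0], -10.6], [[-29.2, 16.1, 0], -10.6], [[-29.2, 16.1, 0], -10.6]]}}

```text
t: 41.85
ee_pos: [0.5602, -0.0138, 0.1737]
ee_rot: [[0.044, 0.999, -0.0], [0.999, -0.044, -0.002], [-0.002, -0.0, -1.0]]
wrist_force: [-1.0, -0.6, -0.8]
finger_gap: 0.0391
gripper_force: 0.0
```

Call:
{"fn": "move_arm", "kwargs": {"motion": [[[0, 0, 2], 0], [[0, 0, 2], 0], [[0, 0, 2], 0], [[0, 0, 2], 0]]}}

```text
t: 42.25
ee_pos: [0.5594, -0.0063, 0.1551]
ee_rot: [[0.034, 0.999, 0.001], [0.999, -0.034, -0.0], [0.0, 0.001, -1.0]]
wrist_force: [0.2, 0.0, -0.8]
finger_gap: 0.0394
gripper_force: 0.0
```

```bash
python3 - <<'E'
from h import *
plan((.5595,-.0071,.0985,-2.03))
E
```

```text
t 42.25 p [ 0.5594 -0.0063  0.1551] a -1.95 gap 0.0394 F [ 0.2  0.  -0.8]
[[np.float64(-0.08), np.float64(0.01), np.float64(5.66)], np.float64(0.1)] dist 5.7
```

Call:
{"fn": "move_arm", "kwargs": {"motion": [[[-0.1, 0, 4], 0], [[-0.1, 0, 5.7], 0], [[-0.1, 0, 5.7], 0], [[-0.1, 0, 5.7], 0], [[-0.1, 0, 5.7], 0]]}}

```text
t: 42.75
ee_pos: [0.5599, -0.0078, 0.0988]
ee_rot: [[0.035, 0.999, 0.002], [0.999, -0.035, -0.0], [0.0, 0.002, -1.0]]
wrist_force: [0.3, 0.0, 0.1]
finger_gap: 0.039
gripper_force: 0.0
```

Call:
{"fn": "move_arm", "kwargs": {"motion": [[[0, 0, 0], 0], [[0, 0, 0], 0], [[0, 0, 0], 0], [[0, 0, 0], 0], [[0, 0, 0], 0]], "fingers": 1, "force": 50}}

```text
t: 43.25
ee_pos: [0.5596, -0.0081, 0.0979]
ee_rot: [[0.035, 0.999, 0.001], [0.999, -0.035, -0.0], [-0.0, 0.001, -1.0]]
wrist_force: [0.6, -1.5, 5.3]
finger_gap: 0.0215
gripper_force: 50.0
```

Call:
{"fn": "move_arm", "kwargs": {"motion": [[[0, 0, -2], 0], [[0, 0, -6], 0], [[0, 0, -8], 0], [[0, 0, -8], 0], [[0, 0, -8], 0]]}}

```text
t: 43.75
ee_pos: [0.5587, -0.0083, 0.1767]
ee_rot: [[0.035, 0.999, -0.001], [0.999, -0.035, -0.0], [-0.001, -0.001, -1.0]]
wrist_force: [0.5, 0.3, -2.2]
finger_gap: 0.0214
gripper_force: 50.0
```

```bash
python3 - <<'E'
from h import *
plan((.5171,.3019,.17,-12.6))
t=ctrl.grab_frame('top');cv2.imwrite('pics/t9.png',t);ribs(t)
E
```

```text
t 43.75 p [ 0.5587 -0.0083  0.1767] a -2.02 gap 0.0214 F [ 0.5  0.3 -2.2]
[[np.float64(30.86), np.float64(-5.25), np.float64(0.65)], np.float64(10.6)] dist 31.3
rib [0.4412 0.3183] 0.183 0.025 yaw -12.4
rib [0.4917 0.307 ] 0.184 0.027 yaw -13.1
rib [0.5423 0.2951] 0.184 0.027 yaw -12.8
rib [0.5929 0.2843] 0.183 0.028 yaw -12.9
rib [0.646  0.2723] 0.185 0.033 yaw -12.8
5 mean [0.5428 0.2954]
```

Call:
{"fn": "move_arm", "kwargs": {"motion": [[[30.9, -5.2, 0.5], 10.6], [[30.9, -5.2, 0.5], 10.6], [[30.9, -5.2, 0.5], 10.6], [[30.9, -5.2, 0.5], 10.6], [[30.9, -5.2, 0.5], 10.6], [[30.9, -5.2, 0.5], 10.6], [[30.9, -5.2, 0.5], 10.6], [[30.9, -5.2, 0.5], 10.6]]}}

```text
t: 44.6
ee_pos: [0.5155, 0.3059, 0.1707]
ee_rot: [[0.213, 0.977, -0.003], [0.977, -0.213, 0.001], [0.0, -0.003, -1.0]]
wrist_force: [-0.3, 0.0, -1.9]
finger_gap: 0.0217
gripper_force: 50.0
```

Call:
{"fn": "move_arm", "kwargs": {"motion": [[[0, 0, 3], 0], [[0, 0, 5], 0], [[0, 0, 5], 0], [[0, 0, 5], 0], [[0, 0, 5], 0]]}}

```text
t: 45.1
ee_pos: [0.5185, 0.3024, 0.1232]
ee_rot: [[0.219, 0.976, 0.001], [0.976, -0.219, 0.0], [0.001, 0.001, -1.0]]
wrist_force: [-0.2, 0.3, -1.3]
finger_gap: 0.0218
gripper_force: 50.0
```

```bash
python3 - <<'E'
from h import *
plan((.5171,.3019,.084,-12.6))
E
```

```text
t 45.1 p [0.5185 0.3024 0.1232] a -12.65 gap 0.0218 F [-0.2  0.3 -1.3]
[[np.float64(-0.08), np.float64(-0.13), np.float64(3.92)], np.float64(-0.0)] dist 3.9
```

Call:
{"fn": "move_arm", "kwargs": {"motion": [[[-0.1, -0.1, 2.5], 0], [[-0.1, -0.1, 3.9], 0], [[-0.1, -0.1, 3.9], 0], [[-0.1, -0.1, 3.9], 0], [[-0.1, -0.1, 3.9], 0]]}}

```text
t: 45.6
ee_pos: [0.517, 0.3019, 0.0837]
ee_rot: [[0.218, 0.976, 0.0], [0.976, -0.218, 0.0], [0.0, 0.0, -1.0]]
wrist_force: [-1.3, -0.2, -1.8]
finger_gap: 0.0216
gripper_force: 50.0
```

Call:
{"fn": "move_arm", "kwargs": {"motion": [[[0, 0, 0], 0], [[0, 0, 0], 0], [[0, 0, 0], 0]], "fingers": 0.55}}

```text
t: 45.9
ee_pos: [0.5169, 0.3019, 0.0835]
ee_rot: [[0.218, 0.976, 0.0], [0.976, -0.218, 0.0], [0.0, 0.0, -1.0]]
wrist_force: [-0.8, 0.0, 0.6]
finger_gap: 0.0361
gripper_force: 0.0
```

Call:
{"fn": "move_arm", "kwargs": {"motion": [[[0, 0, -4], 0], [[0, 0, -9], 0], [[0, 0, -9], 0]]}}

```text
t: 46.2
ee_pos: [0.5187, 0.3042, 0.1798]
ee_rot: [[0.218, 0.976, 0.008], [0.976, -0.218, 0.005], [0.006, 0.007, -1.0]]
wrist_force: [1.0, 1.0, 0.6]
finger_gap: 0.0387
gripper_force: 0.0
```

Call:
{"fn": "move_arm", "kwargs": {"motion": [[[-28.3, 16, 0], -10.6], [[-28.3, 16, 0], -10.6], [[-28.3, 16, 0], -10.6], [[-28.3, 16, 0], -10.6], [[-28.3, 16, 0], -10.6], [[-28.3, 16, 0], -10.6], [[-28.3, 16, 0], -10.6], [[-28.3, 16, 0], -10.6]]}}

```text
t: 47.0
ee_pos: [0.6122, -0.015, 0.1728]
ee_rot: [[0.043, 0.999, 0.0], [0.999, -0.043, -0.002], [-0.002, 0.0, -1.0]]
wrist_force: [-0.8, 0.3, -0.5]
finger_gap: 0.0392
gripper_force: 0.0
```

Call:
{"fn": "move_arm", "kwargs": {"motion": [[[0, 0, 2], 0], [[0, 0, 2], 0], [[0, 0, 2], 0], [[0, 0, 2], 0]]}}

```text
t: 47.4
ee_pos: [0.6114, -0.0085, 0.1542]
ee_rot: [[0.034, 0.999, 0.001], [0.999, -0.034, 0.0], [0.0, 0.001, -1.0]]
wrist_force: [-0.8, 0.7, -0.0]
finger_gap: 0.0391
gripper_force: 0.0
```

```bash
python3 - <<'E'
from h import *
plan((.6115,-.0089,.099,-2.03))
E
```

```text
t 47.4 p [ 0.6114 -0.0085  0.1542] a -1.95 gap 0.0391 F [-0.8  0.7 -0. ]
[[np.float64(-0.04), np.float64(0.01), np.float64(5.52)], np.float64(0.1)] dist 5.5
```

Call:
{"fn": "move_arm", "kwargs": {"motion": [[[0, 0, 4], 0], [[0, 0, 5.5], 0], [[0, 0, 5.5], 0], [[0, 0, 5.5], 0], [[0, 0, 5.5], 0]]}}

```text
t: 47.9
ee_pos: [0.6119, -0.009, 0.0999]
ee_rot: [[0.035, 0.999, 0.002], [0.999, -0.035, 0.0], [0.0, 0.002, -1.0]]
wrist_force: [0.7, 0.1, -0.2]
finger_gap: 0.0388
gripper_force: 0.0
```

Call:
{"fn": "move_arm", "kwargs": {"motion": [[[0, 0, 0], 0], [[0, 0, 0], 0], [[0, 0, 0], 0], [[0, 0, 0], 0], [[0, 0, 0], 0]], "fingers": 1, "force": 50}}

```text
t: 48.4
ee_pos: [0.6113, -0.0093, 0.0987]
ee_rot: [[0.035, 0.999, 0.0], [0.999, -0.035, -0.0], [-0.0, 0.0, -1.0]]
wrist_force: [-2.0, -0.8, 4.1]
finger_gap: 0.0216
gripper_force: 50.0
```

Call:
{"fn": "move_arm", "kwargs": {"motion": [[[0, 0, -2], 0], [[0, 0, -6], 0], [[0, 0, -8], 0], [[0, 0, -8], 0], [[0, 0, -8], 0]]}}

```text
t: 48.9
ee_pos: [0.6109, -0.0095, 0.1775]
ee_rot: [[0.035, 0.999, -0.001], [0.999, -0.035, -0.0], [-0.001, -0.001, -1.0]]
wrist_force: [0.8, 1.2, -2.9]
finger_gap: 0.0214
gripper_force: 50.0
```

```bash
python3 - <<'E'
from h import *
plan((.5678,.2906,.17,-12.6))
ribs(ctrl.grab_frame('top'))
E
```

```text
t 48.9 p [ 0.6109 -0.0095  0.1775] a -2.02 gap 0.0214 F [ 0.8  1.2 -2.9]
[[np.float64(29.85), np.float64(-5.36), np.float64(0.74)], np.float64(10.6)] dist 30.3
rib [0.4425 0.3178] 0.184 0.027 yaw -13.6
rib [0.4916 0.307 ] 0.184 0.027 yaw -12.7
rib [0.5425 0.2949] 0.184 0.027 yaw -12.8
rib [0.5927 0.284 ] 0.184 0.028 yaw -12.9
rib [0.6452 0.2733] 0.186 0.031 yaw -12.7
5 mean [0.5429 0.2954]
```

Call:
{"fn": "move_arm", "kwargs": {"motion": [[[29.9, -5.3, 0.5], 10.6], [[29.9, -5.3, 0.5], 10.6], [[29.9, -5.3, 0.5], 10.6], [[29.9, -5.3, 0.5], 10.6], [[29.9, -5.3, 0.5], 10.6], [[29.9, -5.3, 0.5], 10.6], [[29.9, -5.3, 0.5], 10.6], [[29.9, -5.3, 0.5], 10.6]]}}

```text
t: 49.75
ee_pos: [0.5669, 0.2933, 0.1715]
ee_rot: [[0.214, 0.977, -0.003], [0.977, -0.214, -0.0], [-0.001, -0.003, -1.0]]
wrist_force: [-0.0, -1.7, -2.2]
finger_gap: 0.0213
gripper_force: 50.0
```

Call:
{"fn": "move_arm", "kwargs": {"motion": [[[0, 0, 3], 0], [[0, 0, 5], 0], [[0, 0, 5], 0], [[0, 0, 5], 0], [[0, 0, 5], 0]]}}

```text
t: 50.25
ee_pos: [0.5694, 0.291, 0.1244]
ee_rot: [[0.219, 0.976, 0.001], [0.976, -0.219, 0.0], [0.001, 0.001, -1.0]]
wrist_force: [0.4, -0.5, -1.7]
finger_gap: 0.0216
gripper_force: 50.0
```

```bash
python3 - <<'E'
from h import *
plan((.5678,.2906,.0845,-12.6))
E
```

```text
t 50.25 p [0.5694 0.291  0.1244] a -12.66 gap 0.0216 F [ 0.4 -0.5 -1.7]
[[np.float64(-0.08), np.float64(-0.15), np.float64(3.99)], np.float64(-0.1)] dist 4.0
```

Call:
{"fn": "move_arm", "kwargs": {"motion": [[[-0.1, -0.1, 2.5], 0], [[-0.1, -0.1, 4], 0], [[-0.1, -0.1, 4], 0], [[-0.1, -0.1, 4], 0], [[-0.1, -0.1, 4], 0]]}}

```text
t: 50.75
ee_pos: [0.5676, 0.2907, 0.0837]
ee_rot: [[0.218, 0.976, 0.0], [0.976, -0.218, 0.0], [0.0, 0.0, -1.0]]
wrist_force: [-0.4, -0.3, -2.4]
finger_gap: 0.0216
gripper_force: 50.0
```

Call:
{"fn": "move_arm", "kwargs": {"motion": [[[0, 0, 0], 0], [[0, 0, 0], 0], [[0, 0, 0], 0]], "fingers": 0.55}}

```text
t: 51.05
ee_pos: [0.5676, 0.2907, 0.0836]
ee_rot: [[0.218, 0.976, 0.001], [0.976, -0.218, 0.0], [0.0, 0.0, -1.0]]
wrist_force: [-0.1, -0.1, 0.3]
finger_gap: 0.0357
gripper_force: 0.0
```

Call:
{"fn": "move_arm", "kwargs": {"motion": [[[0, 0, -4], 0], [[0, 0, -9], 0], [[0, 0, -9], 0]]}}

```text
t: 51.35
ee_pos: [0.5694, 0.293, 0.1803]
ee_rot: [[0.218, 0.976, 0.008], [0.976, -0.218, 0.005], [0.007, 0.007, -1.0]]
wrist_force: [0.9, 0.3, 0.5]
finger_gap: 0.0393
gripper_force: 0.0
```

Call:
{"fn": "move_arm", "kwargs": {"motion": [[[-27.3, 15.9, 0], -10.6], [[-27.3, 15.9, 0], -10.6], [[-27.3, 15.9, 0], -10.6], [[-27.3, 15.9, 0], -10.6], [[-27.3, 15.9, 0], -10.6], [[-27.3, 15.9, 0], -10.6], [[-27.3, 15.9, 0], -10.6], [[-27.3, 15.9, 0], -10.6]]}}

```text
t: 52.15
ee_pos: [0.6638, -0.0146, 0.1729]
ee_rot: [[0.041, 0.999, 0.0], [0.999, -0.041, -0.001], [-0.001, 0.0, -1.0]]
wrist_force: [-0.5, 0.6, 0.7]
finger_gap: 0.0391
gripper_force: 0.0
```

Call:
{"fn": "move_arm", "kwargs": {"motion": [[[0, 0, 2], 0], [[0, 0, 2], 0], [[0, 0, 2], 0], [[0, 0, 2], 0]]}}

```text
t: 52.55
ee_pos: [0.6632, -0.0093, 0.1543]
ee_rot: [[0.034, 0.999, 0.001], [0.999, -0.034, 0.0], [0.0, 0.001, -1.0]]
wrist_force: [-1.6, -0.5, 0.4]
finger_gap: 0.0391
gripper_force: 0.0
```

```bash
python3 - <<'E'
from h import *
plan((.6635,-.0108,.099,-2.03))
E
```

```text
t 52.55 p [ 0.6632 -0.0093  0.1543] a -1.92 gap 0.0391 F [-1.6 -0.5  0.4]
[[np.float64(-0.15), np.float64(0.03), np.float64(5.53)], np.float64(0.1)] dist 5.5
```

Call:
{"fn": "move_arm", "kwargs": {"motion": [[[-0.1, 0, 4], 0], [[-0.1, 0, 5.5], 0], [[-0.1, 0, 5.5], 0], [[-0.1, 0, 5.5], 0], [[-0.1, 0, 5.5], 0]]}}

```text
t: 53.05
ee_pos: [0.6638, -0.0111, 0.1]
ee_rot: [[0.035, 0.999, 0.002], [0.999, -0.035, 0.0], [0.0, 0.002, -1.0]]
wrist_force: [-0.1, 0.1, 0.5]
finger_gap: 0.0392
gripper_force: 0.0
```

Call:
{"fn": "move_arm", "kwargs": {"motion": [[[0, 0, 0], 0], [[0, 0, 0], 0], [[0, 0, 0], 0], [[0, 0, 0], 0], [[0, 0, 0], 0]], "fingers": 1, "force": 50}}

```text
t: 53.55
ee_pos: [0.6632, -0.0115, 0.0987]
ee_rot: [[0.035, 0.999, 0.0], [0.999, -0.035, -0.0], [-0.0, 0.0, -1.0]]
wrist_force: [0.0, 0.0, 3.9]
finger_gap: 0.0215
gripper_force: 50.0
```

Call:
{"fn": "move_arm", "kwargs": {"motion": [[[0, 0, -2], 0], [[0, 0, -6], 0], [[0, 0, -8], 0], [[0, 0, -8], 0], [[0, 0, -8], 0]]}}

```text
t: 54.05
ee_pos: [0.663, -0.0116, 0.1788]
ee_rot: [[0.035, 0.999, 0.0], [0.999, -0.035, -0.0], [-0.0, 0.0, -1.0]]
wrist_force: [-0.1, -0.2, -2.7]
finger_gap: 0.0211
gripper_force: 50.0
```

```bash
python3 - <<'E'
from h import *
plan((.6186,.2793,.17,-12.6))
ribs(ctrl.grab_frame('top'))
E
```

```text
t 54.05 p [ 0.663  -0.0116  0.1788] a -2.01 gap 0.0211 F [-0.1 -0.2 -2.7]
[[np.float64(28.91), np.float64(-5.45), np.float64(0.86)], np.float64(10.6)] dist 29.4
rib [0.4404 0.3181] 0.184 0.026 yaw -11.7
rib [0.4917 0.3069] 0.184 0.027 yaw -12.7
rib [0.5424 0.2951] 0.184 0.027 yaw -12.8
rib [0.5932 0.2838] 0.184 0.027 yaw -12.9
rib [0.6458 0.274 ] 0.185 0.034 yaw -12.2
5 mean [0.5427 0.2956]
```

Call:
{"fn": "move_arm", "kwargs": {"motion": [[[28.9, -5.4, 0.5], 10.6], [[28.9, -5.4, 0.5], 10.6], [[28.9, -5.4, 0.5], 10.6], [[28.9, -5.4, 0.5], 10.6], [[28.9, -5.4, 0.5], 10.6], [[28.9, -5.4, 0.5], 10.6], [[28.9, -5.4, 0.5], 10.6], [[28.9, -5.4, 0.5], 10.6]]}}

```text
t: 54.9
ee_pos: [0.6179, 0.2806, 0.1718]
ee_rot: [[0.215, 0.977, -0.002], [0.977, -0.215, -0.001], [-0.001, -0.002, -1.0]]
wrist_force: [0.3, -2.0, -1.6]
finger_gap: 0.0215
gripper_force: 50.0
```

Call:
{"fn": "move_arm", "kwargs": {"motion": [[[0, 0, 3], 0], [[0, 0, 5], 0], [[0, 0, 5], 0], [[0, 0, 5], 0], [[0, 0, 5], 0]]}}

```text
t: 55.4
ee_pos: [0.6199, 0.2789, 0.1245]
ee_rot: [[0.219, 0.976, 0.001], [0.976, -0.219, 0.001], [0.001, 0.001, -1.0]]
wrist_force: [-0.5, -0.6, -1.2]
finger_gap: 0.0213
gripper_force: 50.0
```

```bash
python3 - <<'E'
from h import *
plan((.6186,.2793,.0845,-12.6))
E
```

```text
t 55.4 p [0.6199 0.2789 0.1245] a -12.66 gap 0.0213 F [-0.5 -0.6 -1.2]
[[np.float64(0.01), np.float64(-0.14), np.float64(4.0)], np.float64(-0.1)] dist 4.0
```

Call:
{"fn": "move_arm", "kwargs": {"motion": [[[0, -0.1, 2.5], 0], [[0, -0.1, 4], 0], [[0, -0.1, 4], 0], [[0, -0.1, 4], 0], [[0, -0.1, 4], 0]]}}

```text
t: 55.9
ee_pos: [0.6183, 0.2795, 0.0837]
ee_rot: [[0.218, 0.976, 0.0], [0.976, -0.218, 0.0], [0.0, 0.0, -1.0]]
wrist_force: [0.1, -0.6, -2.1]
finger_gap: 0.0213
gripper_force: 50.0
```

Call:
{"fn": "move_arm", "kwargs": {"motion": [[[0, 0, 0], 0], [[0, 0, 0], 0], [[0, 0, 0], 0]], "fingers": 0.55}}

```text
t: 56.2
ee_pos: [0.6183, 0.2795, 0.0836]
ee_rot: [[0.218, 0.976, 0.0], [0.976, -0.218, 0.0], [0.0, 0.0, -1.0]]
wrist_force: [-0.6, 0.1, 0.8]
finger_gap: 0.0357
gripper_force: 0.0
```

Call:
{"fn": "move_arm", "kwargs": {"motion": [[[0, 0, -4], 0], [[0, 0, -9], 0], [[-2, -3, -13], 0], [[-6.3, -8.2, -18], 0], [[-6.3, -8.2, -23], 0], [[-6.3, -8.2, -27.5], 0], [[-6.3, -8.2, -27.5], 0], [[-6.3, -8.2, -27.5], 0]]}}

```text
t: 57.0
ee_pos: [0.5247, 0.2367, 0.3623]
ee_rot: [[0.218, 0.976, 0.006], [0.976, -0.218, 0.001], [0.003, 0.006, -1.0]]
wrist_force: [0.1, -0.3, -0.7]
finger_gap: 0.0387
gripper_force: 0.0
```

```bash
python3 - <<'E'
from h import *
plan();pipes(name='w9',roi=(0,240,160,400))
E
```

```text
t 57.0 p [0.5247 0.2367 0.3623] a -12.61 gap 0.0387 F [ 0.1 -0.3 -0.7]
px [212. 119.] pos [0.4664 0.3132] L 0.155 w 0.024 yaw -12.61
px [336. 118.] pos [0.6171 0.2809] L 0.155 w 0.024 yaw -13.01
px [295. 119.] pos [0.5674 0.2917] L 0.153 w 0.025 yaw -12.25
px [254. 118.] pos [0.5173 0.303 ] L 0.153 w 0.025 yaw -12.31
```

View pics/w9.png

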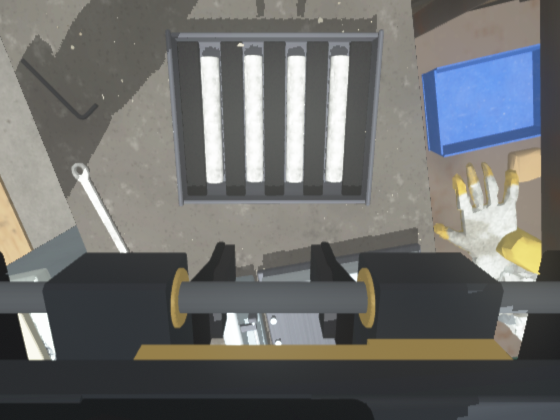

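All four pipes lie side by side in their lanes (px 212, 254, 295 and 336 at row 118), and the robot is clear of them. Handing in.

```bash
python3 -c "
from cell import ctrl
print(ctrl.sign_off())"
```

```text
the job is handed in; nothing more can be done
None
```

I ran the full batch and handed it in at about 57 s: all four pipes were clamped, the start bar was pressed fully down and let spring up, the jaw was cranked back about 17 mm, and every pipe is back in its own bin lane; no verdict came back.

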